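# Clamp a silver medallion for chasing

### The arm

A 6-joint arm with a two-finger parallel gripper is mounted at the origin on the work surface. World frame = base frame: x ahead of the robot, y to its left, z up, the work surface at z = 0. Lengths are in m, angles in rad, forces in N, time in s.
With the tool pointing down it reaches from about 0.35 to 0.975 m from the base axis. Payload 4.9 kg.
Tool frame: the origin (TCP) lies on the centre line of the jaws, within the pads' length; the fingertips stand 19 mm ahead of it and the grasp point (between the pads) is the TCP; z points along the fingers, y is the line along which they close (so a half turn about z gives the same grasp; the last joint's range is limited). The gripper opens to 85 mm and grips with 20 to 120 N. Pads are 22 mm wide; open, the fingers measure 114 mm over their backs; the gripper's body (76 mm by 85 mm) begins 54 mm behind the grasp point. The pads swing forward as they close: fully open they stand 13 mm farther back than shut.
Start: joints at [-1.313, 0.053, 1.613, -0, 1.476, -0.119], TCP at [0.23, -0.581, 0.25] pointing down, gripper open.
Joint ranges: [-3.01, 3.01], [-1.01, 2.22], [0.06, 2.58], [-1.02, 4.17], [0.09, 2.62], [-3.14, 3.14]. Speed limits (rad/s): [2.57, 2.57, 3.14, 3.14, 3.14, 3.14].

### API

Orientations are given as a unit quaternion [w, x, y, z].
In Python, from plant import state, grab_frame, ticket, spotter gives the robot as it stands.
- The arm moves only by the tool apply_moves, never from a script. Its argument "series" is a list of rows, each an object of numbers: "jaw": the closure, from 0 (fully open) to 1 (shut); "dx", "dy", "dz": the shift along the tool's x, y, z in mm; "turn": the turn about the tool's z in rad. A call has 1 to 5 rows; each row is the pose to reach, as a shift and turn from the pose commanded when the call began, along the tool's axes at that moment; what a row does not reach only later rows make up. A row lasts 1/12 s, in which the tool goes at most 41.7 mm and 7.16 degrees, less where a joint would pass 70% of its speed; a pose out of reach is approached as far as the arm can. A call with a gripper value outside its range is refused whole. The fingers move at their own pace and stop on an object; the grip force is fixed at half the most. Time passes only in rows, so rows that repeat a pose let the fingers close. It gives the time, the measured TCP pose, the force, the opening and the grip force at its end, in the units of the state.
- state(): the state, without advancing time (a new reading comes with each control period).
- grab_frame(name): name is "scene" or "side" or "wrist"; returns a dict with "pixels" (420x560x3 uint8, red, green, blue), "mtx" (3x3 intrinsics, pixels), "camera_from_world" (4x4, takes a point from world to camera coordinates). Camera axes: x right, y down, z forward; pixel columns grow to the right and rows downward; lengths in m; the calibration is good to about 2 mm. A picture is of the moment at which its call begins. There is no depth.
- ticket.job_done(): hands the job in; it is judged then, once.
Trained networks look in a picture, given as the dict that the camera call returned (one of the last four; its "shot" number tells which), for a name from the list of things; names that differ only in an ending like _2 or _b are one class to them, and where a whole thing is asked for, a point or a joint stands for the part that bears it (a point fixed in the world has none). Each returns a list of dicts, best first, with "conf" (0 to 1); they miss things now and then, are a little off and sometimes report something else, mostly with a low value. They report only what shows in the picture. A call takes as long as a camera call. They do not tell look-alikes from the thing itself.
- spotter.outline_of(picture, target): "region" (420x560 bool, what is visible of it) and "extent" ([left, top, right, bottom] in pixels, round what is visible of it).
The state is a dict: "time": time; "joint_pos": joint angles; "joint_vel": joint speeds; "joint_efforts": joint torques, N m; "tool_pos": TCP position; "tool_rot": TCP orientation; "contact_force": force on the tool from outside, world axes, zero at the start; "ft_torque": the same for the moment, N m; "gripper_width": opening from 0.0 (shut) to 1.0 (fully open); "grasp_force": force on a finger pad.
Only numpy, scipy, OpenCV 4.12 (cv2) and the standard library are available. Lean on these libraries where they do the work, as an engineer would, in place of code of your own. Each camera call takes 0.05 s, during which the arm holds its last target. There are 200 camera calls.

### The job

Swing the red clamp lever up and back until it stays open, lay the plain red pad centred on the clamp's round plate and the silver medallion centred on the pad, then bring the lever over again so that its foot holds the medallion down. Keep hold of the lever until the foot rests on the silver, so that it never snaps down, and do not squeeze the soft silver hard. Leave the copper medallion and everything else on the bench where it is.

Things in the scene. Friction and masses are not known exactly. Their poses are not given: they have to be found in the camera images.
- clamp: The fixed blue clamp base, 235 x 150 mm, 14 mm thick, with two upright cheeks (110 mm high, 142 mm apart outside) for the lever's hinge. Origin: on the bench under the centre of its round plate; z up; its x axis points from the plate to the hinge, its y axis is parallel to the hinge. Base spans x -100 to +135 mm. Yaw and place vary.
- plate_axis (a point): Point on the vertical axis of the round dark steel plate (84 mm across), 14 mm above the bench. The plate is height-adjustable: its top was left somewhere from 20 to 32 mm above the bench (not measured: find it by touch). Stack the discs on this axis.
- lever_hinge (a point): Middle of the lever's hinge line, 80 mm behind the plate axis (clamp +x) and 85 mm above the bench; the hinge line runs along the clamp's y.
- clamp_lever (a joint): Angle of the red lever, rad. 0: shut (as at the start), level, pointing from the hinge to the clamp's -x, over the plate; grows as the handle swings up and back; 2.2: open stop, 36 degrees beyond upright. Solid steel, 0.95 kg: let go short of upright (1.4) it falls shut, beyond 1.8 it falls open and stays (about 6 N at the handle). Shut on both discs it rests at 0.05 to 0.25.
- handle (a point): Centre of the lever's black round grip bar, 20 mm in diameter, 98 mm long along the clamp's y, between two red arms, 150 mm from the hinge line; shut, 85 mm above the bench, 71 mm clear of the base. Pinch it from above at its middle; it can turn in the grip. A red cross beam, 30 mm wide, joins the arms 80 mm from the hinge.
- foot (a point): Centre of the face of the yellow-tipped foot, 32 mm across, under the lever's cross beam: 80 mm from the hinge line towards the handle and 44 mm below the lever's centre plane, so 41 mm above the bench with the lever at 0. With the lever open at 2.2 it is clear behind the plate axis (over 70 mm, about 175 mm high).
- pad: Plain red disc of hard fibre, 64 mm in diameter, 14 mm thick, 60 g, lying loose on the bench. Origin: centre of its underside.
- silver: Silver-coloured medallion with a dark six-rayed star on top, 64 mm in diameter, 12 mm thick (star 1 mm more, look only), about 280 g, lying star up on the bench. Origin: centre of its underside.
- copper: Copper-coloured medallion of the same shape, a bystander: leave it.
- jar: Bystander: jar with a green lid, 60 mm across, 70 mm high.
- flask: Bystander: clear bottle, 56 mm across, 130 mm high.
- hammer: Bystander: hammer.
- graver: Bystander: graver with a wooden handle, 150 mm.
- tray: Bystander: wooden tray 140 x 100 x 30 mm.
- file: Bystander: dark steel file, 180 mm long.
Things that resemble listed ones, but are neither listed nor needed, are in the scene too. What is shaped like the pad but green or turquoise is not meant. Of the things that look like the silver, take the one that is farthest to the robot's right at the start.

How it is judged:
By the outcome, as a careful person would: the job done as asked, in the order asked, and still so for the second after the job is handed in, with the robot touching nothing.
It also fails if it takes over 72 s, if anything falls off the work surface, if the arm or the gripper's body presses on something with over 40 N, if the wrist force passes 120 N, or if a joint passes its speed limit or range.

## Working session

There is one attempt and no reset: what is moved stays moved. The work goes in short steps, Python scripts to look and compute and a tool call to move; the robot and the scene stay as the last step left them, time stands still between calls to the robot, and variables do not carry over. Pictures are saved under pics/ and viewed, at most 10 in all, crops included, and the job is handed in when it is done.

Besides the shell and the picture viewer there is one more tool, called after "Emit:" by a JSON object that holds its "api" and its "payload". apply_moves: Moves the arm, as the interface text tells. Its arguments: {"type":"object","properties":{"series":{"type":"array","items":{"type":"object","properties":{"jaw":{"type":"number"},"dx":{"type":"number"},"dy":{"type":"number"},"dz":{"type":"number"},"turn":{"type":"number"}}}}},"required":["series"]}

```bash
ls; mkdir -p pics; cat > h.py <<'E'
import numpy as np, cv2, json
from plant import state, grab_frame, ticket, spotter
def save(f,n): cv2.imwrite('pics/'+n, cv2.cvtColor(f['pixels'],cv2.COLOR_RGB2BGR))
def proj(f,p):
    c=np.asarray(f['camera_from_world']); q=c[:3,:3]@np.asarray(p,float)+c[:3,3]; u=np.asarray(f['mtx'])@q; return u[:2]/u[2]
def ray(f,uv):
    c=np.asarray(f['camera_from_world']); R=c[:3,:3]; o=-R.T@c[:3,3]
    d=R.T@np.linalg.solve(np.asarray(f['mtx']),[uv[0],uv[1],1.]); return o,d/np.linalg.norm(d)
def atz(f,uv,z):
    o,d=ray(f,uv); return o+d*(z-o[2])/d[2]
def tri(fs,uvs):
    A=np.zeros((3,3));b=np.zeros(3);L=[ray(f,u) for f,u in zip(fs,uvs)]
    for o,d in L:
        P=np.eye(3)-np.outer(d,d);A+=P;b+=P@o
    p=np.linalg.solve(A,b); return p,[float(np.linalg.norm((np.eye(3)-np.outer(d,d))@(p-o))) for o,d in L]
E
python3 - <<'E'
from h import *
fs={n:grab_frame(n) for n in('scene','side','wrist')}
for n,f in fs.items(): save(f,n+'0.png')
print(state()['tool_rot'],state()['time'])
for n,f in fs.items():
    o=ray(f,(280,210)); print(n,o[0].round(3),o[1].round(3))
    for t in('clamp','clamp_lever','pad','silver','copper'):
        for r in spotter.outline_of(f,t)[:5]: print(n,t,round(r['conf'],2),r['extent'], int(r['region'].sum()))
E
```

```text
pics
[-8.07662722e-04  9.82307523e-01  1.87273263e-01 -5.34175102e-05] 0.15
scene [ 1.216 -0.7    0.737] [-0.558  0.626 -0.545]
scene clamp 0.94 [230.3, 189.7, 305.7, 261.7] 2970
scene clamp_lever 0.6 [233.8, 192.6, 293.4, 225.0] 745
scene clamp_lever 0.48 [342.0, 185.2, 357.0, 225.8] 572
scene clamp_lever 0.38 [133.3, 269.4, 156.0, 287.9] 368
scene pad 0.95 [179.1, 294.1, 207.5, 315.9] 482
scene pad 0.92 [145.8, 327.4, 175.6, 353.3] 572
scene pad 0.66 [215.8, 275.7, 241.3, 297.4] 398
scene silver 0.73 [297.6, 181.2, 313.9, 192.3] 148
scene silver 0.55 [280.8, 161.9, 295.1, 170.1] 118
scene silver 0.5 [309.7, 264.8, 355.8, 308.4] 509
scene silver 0.47 [302.5, 162.1, 316.0, 176.1] 128
scene copper 0.73 [135.9, 268.8, 156.0, 289.3] 345
side [0.186 0.884 1.023] [ 0.281 -0.668 -0.69 ]
side clamp 0.63 [253.0, 196.3, 330.9, 267.1] 2498
side clamp_lever 0.62 [267.0, 207.1, 324.7, 246.8] 845
side pad 0.73 [298.1, 170.0, 308.6, 183.9] 161
side pad 0.45 [297.0, 155.5, 315.4, 165.3] 169
side silver 0.98 [308.1, 350.2, 336.8, 372.6] 470
side silver 0.88 [268.8, 306.5, 293.6, 328.4] 371
side silver 0.86 [274.4, 345.8, 297.2, 367.7] 459
side copper 0.45 [337.3, 181.0, 353.0, 192.7] 149
wrist [ 0.291 -0.555  0.374] [-0.247 -0.101 -0.964]
```

```bash
python3 -c "
import cv2,numpy as np
a=[cv2.imread('pics/%s0.png'%n) for n in('scene','side')]
cv2.imwrite('pics/both.png',cv2.resize(np.vstack(a),None,fx=.71,fy=.71,interpolation=cv2.INTER_AREA))"
```

```text
(no output)
```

View pics/scene0.png

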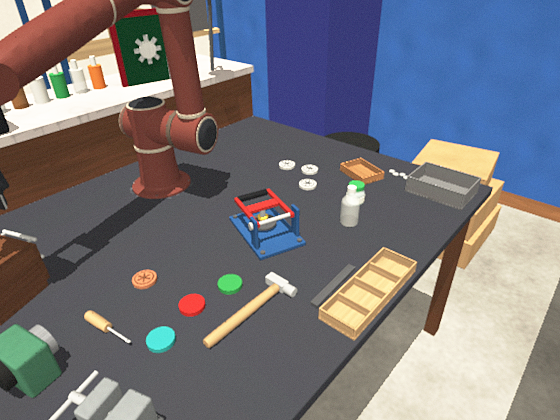

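View pics/side0.png

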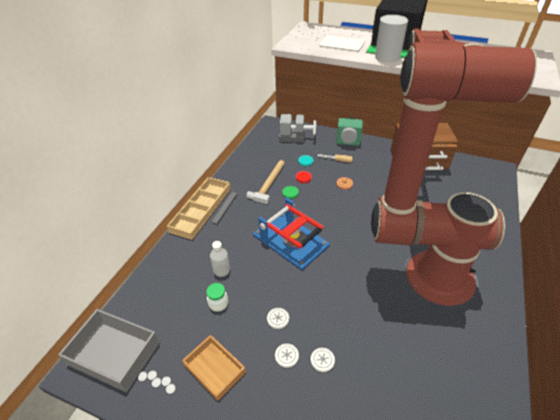

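Scene view: the clamp is at about (265,222), red pad at (192,304) with green (230,284) and turquoise (160,339) look-alikes, three silvers at (287,165), (310,170), (308,184), and copper at (144,279). Side view: the clamp is at (290,237), red pad at (303,177), silvers at (278,318), (287,355), (322,359).

```bash
python3 - <<'E'
from h import *
s=grab_frame('scene');d=grab_frame('side')
def best(f,t,uv):
    r=[x for x in spotter.outline_of(f,t) if abs((x['extent'][0]+x['extent'][2])/2-uv[0])<8 and abs((x['extent'][1]+x['extent'][3])/2-uv[1])<8]
    if not r: return np.array(uv,float),0
    v,u=np.nonzero(r[0]['region']); return np.array([u.mean(),v.mean()]),r[0]['conf']
for t,a,b in(('pad',(192,304),(303,177)),('silver',(308,184.5),(278,318)),('silver',(310,170),(287,355)),('silver',(287,165),(322,359)),('copper',(144,279),(345,183))):
    ua,ca=best(s,t,a);ub,cb=best(d,t,b)
    p,e=tri([s,d],[ua,ub]); print(t,ca,cb,p.round(4),np.round(e,4),atz(s,ua,.01).round(4),atz(d,ub,.01).round(4))
for f,n in((s,'sc'),(d,'si')):
    c=f['pixels'][180:280,220:340]; cv2.imwrite(f'pics/{n}c.png',cv2.resize(cv2.cvtColor(c,cv2.COLOR_RGB2BGR),None,fx=5,fy=5,interpolation=cv2.INTER_CUBIC))
a=np.vstack([cv2.imread('pics/scc.png'),cv2.imread('pics/sic.png')]); a=np.hstack([cv2.imread('pics/scc.png'),cv2.imread('pics/sic.png')]); cv2.imwrite('pics/clamp.png',cv2.resize(a,(800,333)))
E
```

```text
pad 0.85 0.43 [ 0.5835 -0.3218  0.0059] [0.0017 0.0017] [ 0.5853 -0.3245  0.01  ] [ 0.5829 -0.3152  0.01  ]
silver 0.6 0.53 [0.4309 0.3335 0.0043] [0.0022 0.0022] [0.435  0.3245 0.01  ] [0.4313 0.3379 0.01  ]
silver 0.41 0.61 [0.3646 0.4307 0.0054] [0.0026 0.0026] [0.3676 0.4226 0.01  ] [0.3659 0.4343 0.01  ]
silver 0.49 0.93 [0.2694 0.4069 0.0049] [0.0014 0.0014] [0.2746 0.3987 0.01  ] [0.27   0.4102 0.01  ]
copper 0.65 0.52 [ 0.4111 -0.3445  0.0049] [0.0013 0.0013] [ 0.415  -0.3474  0.01  ] [ 0.4107 -0.3369  0.01  ]
```

View pics/clamp.png

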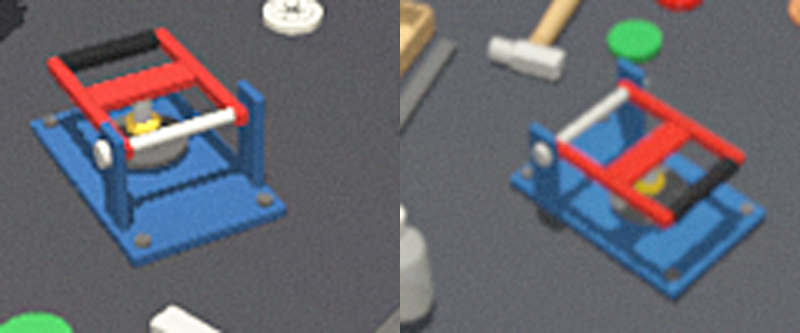

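```bash
cat >> h.py <<'E'
def clamp_pt(c,p):
    x,y,a=c; return np.array([x+np.cos(a)*p[0]-np.sin(a)*p[1], y+np.sin(a)*p[0]+np.cos(a)*p[1], p[2]])
E
python3 - <<'E'
from h import *
from scipy.optimize import least_squares
s=grab_frame('scene');d=grab_frame('side')
S=lambda u,v:np.array([220+u/3.333,180+v/3.333]); D=lambda u,v:S(u-400,v)
# handle end midpoints, base top corners
for z,f,L in((.014,s,[S(32,122),S(135,260),S(285,208)]),(.014,d,[D(512,180),D(677,292),D(765,210)]),(.085,s,[S(62,66),S(160,40)]),(.085,d,[D(672,217),D(742,160)])):
    print([atz(f,u,z)[:2].round(3).tolist() for u in L])
h,e=tri([s,d],[S(110,52),D(706,189)]);print('handle',h,e)
E
```

```text
[[0.376, -0.001], [0.595, -0.088], [0.647, 0.049]]
[[0.638, 0.056], [0.422, 0.135], [0.373, -0.0]]
[[0.412, 0.012], [0.45, 0.105]]
[[0.441, 0.103], [0.4, 0.005]]
handle [0.42423067 0.05841831 0.08446179] [0.0032809220532320086, 0.0032809220532319617]
```

Emit:
{"api": "apply_moves", "payload": {"series": [{"dx":21,"dy":-26,"jaw":0},{"dx":42,"dy":-52,"jaw":0},{"dx":63,"dy":-78,"jaw":0},{"dx":84,"dy":-104,"jaw":0},{"dx":104,"dy":-130,"jaw":0}]}}

```text
invalid input at $.series[0]: expected keys jaw, dx, dy, dz, turn
```

Emit:
{"api": "apply_moves", "payload": {"series": [{"dx":21,"dy":-26,"jaw":0},{"dx":42,"dy":-52,"jaw":0},{"dx":63,"dy":-78,"jaw":0},{"dx":84,"dy":-104,"jaw":0},{"dx":104,"dy":-130,"jaw":0}]}}

```text
invalid input at $.series[0]: expected keys jaw, dx, dy, dz, turn
```

Emit:
{"api": "apply_moves", "payload": {"series": [{"dx":21,"dy":-26,"jaw":0},{"dx":42,"dy":-52,"jaw":0.2},{"dx":63,"dy":-78,"jaw":0.4},{"dx":84,"dy":-104,"jaw":0.45},{"dx":104,"dy":-130,"jaw":0.45}]}}

```text
invalid input at $.series[0]: expected keys jaw, dx, dy, dz, turn
```

Emit:
{"api": "apply_moves", "payload": {"series": [{"dx":21,"dy":-26,"turn":-0.1,"jaw":0.45},{"dx":42,"dy":-52,"turn":-0.2,"jaw":0.45},{"dx":63,"dy":-78,"turn":-0.3,"jaw":0.45},{"dx":84,"dy":-104,"turn":-0.4,"jaw":0.45},{"dx":104,"dy":-130,"turn":-0.5,"jaw":0.45}]}}

```text
invalid input at $.series[0]: expected keys jaw, dx, dy, dz, turn
```

Emit:
{"api": "apply_moves", "payload": {"series": [{"turn":-0.1,"jaw":0.45},{"turn":-0.2,"jaw":0.45},{"turn":-0.3,"jaw":0.45},{"turn":-0.32,"jaw":0.45},{"turn":-0.32,"jaw":0.45}]}}

```text
invalid input at $.series[0]: expected keys jaw, dx, dy, dz, turn
```

```bash
python3 - <<'E'
from h import *
w=grab_frame('wrist');save(w,'w1.png');np.save('w1.npy',w,allow_pickle=True)
st=state();print({k:np.round(st[k],3).tolist() for k in st})
c=(0.491,0.031,-0.376)
for p in((-.07,0,.085),(-.07,.049,.085),(-.07,-.049,.085),(-.1,.075,.014),(-.1,-.075,.014),(.135,.075,.014),(.135,-.075,.014),(.08,.071,.085),(.08,-.071,.085)): print(p,proj(w,clamp_pt(c,p)).round(0))
E
```

```text
{'time': 1.65, 'joint_pos': [-1.313, 0.053, 1.613, -0.0, 1.476, -0.119], 'joint_vel': [0.001, -0.0, -0.001, -0.0, -0.001, 0.001], 'joint_efforts': [0.001, -39.367, -37.045, -0.0, 0.001, -0.0], 'tool_pos': [0.23, -0.581, 0.25], 'tool_rot': [-0.0, 0.982, 0.187, -0.0], 'contact_force': [0.839, 0.357, 0.417], 'ft_torque': [0.024, -0.026, -0.012], 'grasp_force': 0.0, 'gripper_width': 0.998}
(-0.07, 0, 0.085) [-642. -524.]
(-0.07, 0.049, 0.085) [-752. -618.]
(-0.07, -0.049, 0.085) [-541. -437.]
(-0.1, 0.075, 0.014) [-519. -408.]
(-0.1, -0.075, 0.014) [-310. -230.]
(0.135, 0.075, 0.014) [-430. -811.]
(0.135, -0.075, 0.014) [-191. -552.]
(0.08, 0.071, 0.085) [ -781. -1068.]
(0.08, -0.071, 0.085) [-428. -704.]
```

View pics/w1.png

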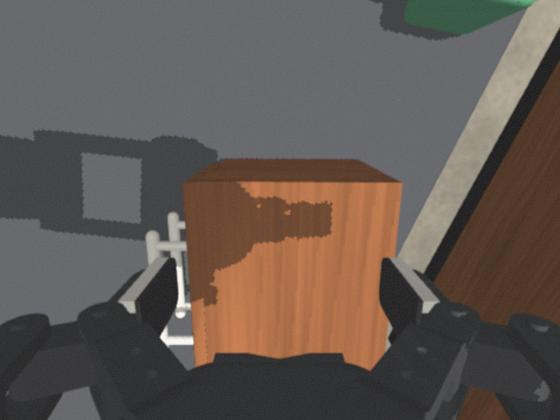

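The wrist picture shows the wooden cabinet (190–400, 160–370) below the gripper, and no clamp, because the moves were refused. Every row needs all five keys.

Emit:
{"api": "apply_moves", "payload": {"series": [{"dx":21,"dy":-26,"dz":0,"turn":0,"jaw":0},{"dx":42,"dy":-52,"dz":0,"turn":0,"jaw":0},{"dx":63,"dy":-78,"dz":0,"turn":0,"jaw":0},{"dx":84,"dy":-104,"dz":0,"turn":0,"jaw":0},{"dx":104,"dy":-130,"dz":0,"turn":0,"jaw":0}]}}

```text
time: 2.07
tool_pos: [0.2791, -0.4205, 0.2502]
tool_rot: [-0.0, 0.982, 0.187, 0.0]
contact_force: [1.2, -0.3, 0.3]
gripper_width: 1.003
grasp_force: 0.0
```

Emit:
{"api": "apply_moves", "payload": {"series": [{"dx":21,"dy":-26,"dz":0,"turn":0,"jaw":0},{"dx":42,"dy":-52,"dz":0,"turn":0,"jaw":0},{"dx":63,"dy":-78,"dz":0,"turn":0,"jaw":0},{"dx":84,"dy":-104,"dz":0,"turn":0,"jaw":0},{"dx":104,"dy":-130,"dz":0,"turn":0,"jaw":0}]}}

```text
time: 2.48
tool_pos: [0.3279, -0.2613, 0.2505]
tool_rot: [0.0, 0.982, 0.187, 0.0]
contact_force: [0.2, -0.7, 0.2]
gripper_width: 0.997
grasp_force: 0.0
```

Emit:
{"api": "apply_moves", "payload": {"series": [{"dx":21,"dy":-26,"dz":0,"turn":0,"jaw":0},{"dx":42,"dy":-52,"dz":0,"turn":0,"jaw":0.2},{"dx":63,"dy":-78,"dz":0,"turn":0,"jaw":0.4},{"dx":84,"dy":-104,"dz":0,"turn":0,"jaw":0.45},{"dx":104,"dy":-130,"dz":0,"turn":0,"jaw":0.45}]}}

```text
time: 2.9
tool_pos: [0.3767, -0.1021, 0.2506]
tool_rot: [0.0, 0.982, 0.187, 0.001]
contact_force: [0.2, -0.2, 0.2]
gripper_width: 0.551
grasp_force: 0.0
```

Emit:
{"api": "apply_moves", "payload": {"series": [{"dx":21,"dy":-26,"dz":0,"turn":-0.1,"jaw":0.45},{"dx":42,"dy":-52,"dz":0,"turn":-0.2,"jaw":0.45},{"dx":63,"dy":-78,"dz":0,"turn":-0.3,"jaw":0.45},{"dx":84,"dy":-104,"dz":0,"turn":-0.4,"jaw":0.45},{"dx":104,"dy":-130,"dz":0,"turn":-0.5,"jaw":0.45}]}}

```text
time: 3.32
tool_pos: [0.4257, 0.0573, 0.2507]
tool_rot: [0.0, 0.904, 0.427, 0.001]
contact_force: [0.1, -0.1, -0.1]
gripper_width: 0.548
grasp_force: 0.0
```

Emit:
{"api": "apply_moves", "payload": {"series": [{"dx":0,"dy":0,"dz":0,"turn":-0.1,"jaw":0.45},{"dx":0,"dy":0,"dz":0,"turn":-0.2,"jaw":0.45},{"dx":0,"dy":0,"dz":0,"turn":-0.3,"jaw":0.45},{"dx":0,"dy":0,"dz":0,"turn":-0.32,"jaw":0.45},{"dx":0,"dy":0,"dz":0,"turn":-0.32,"jaw":0.45}]}}

```text
time: 3.73
tool_pos: [0.4254, 0.0555, 0.2504]
tool_rot: [0.0, 0.827, 0.563, 0.0]
contact_force: [-0.6, -1.1, -0.7]
gripper_width: 0.551
grasp_force: 0.0
```

```bash
python3 - <<'E'
from h import *
w=grab_frame('wrist');save(w,'w1.png')
st=state();print({k:np.round(st[k],3).tolist() for k in st})
c=(0.491,0.031,-0.376)
for p in((-.07,0,.085),(-.07,.049,.085),(-.07,-.049,.085),(-.1,.075,.014),(-.1,-.075,.014),(.135,.075,.014),(.135,-.075,.014),(.08,.071,.085),(.08,-.071,.085)): print(p,proj(w,clamp_pt(c,p)).round(0))
E
```

```text
{'time': 3.783, 'joint_pos': [-0.044, -0.448, 2.045, 0.0, 1.545, 0.332], 'joint_vel': [-0.004, 0.001, 0.0, 0.003, -0.001, 0.0], 'joint_efforts': [0.151, -18.52, -37.614, 0.006, -0.0, -0.059], 'tool_pos': [0.425, 0.055, 0.25], 'tool_rot': [0.0, 0.827, 0.562, 0.0], 'contact_force': [-0.488, 0.589, -0.072], 'ft_torque': [-0.024, 0.022, -0.003], 'grasp_force': 0.0, 'gripper_width': 0.548}
(-0.07, 0, 0.085) [279. 194.]
(-0.07, 0.049, 0.085) [279. 137.]
(-0.07, -0.049, 0.085) [279. 246.]
(-0.1, 0.075, 0.014) [249. 108.]
(-0.1, -0.075, 0.014) [252. 244.]
(0.135, 0.075, 0.014) [477. 108.]
(0.135, -0.075, 0.014) [457. 244.]
(0.08, 0.071, 0.085) [459. 110.]
(0.08, -0.071, 0.085) [438. 267.]
```

View pics/w1.png

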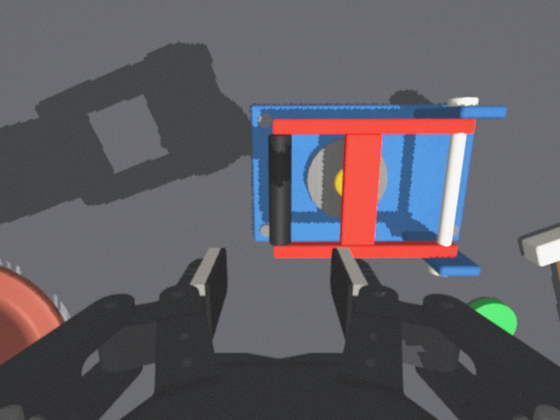

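The wrist view shows the handle's middle at (280,190), the base's left edge at x=253 and the plate at about (347,178). All agree with the coarse clamp pose to 2–3 mm, so I descend on the handle.

Emit:
{"api": "apply_moves", "payload": {"series": [{"dx":2.3,"dy":1.5,"dz":35,"turn":0,"jaw":0.45},{"dx":2.3,"dy":1.5,"dz":70,"turn":0,"jaw":0.45},{"dx":2.3,"dy":1.5,"dz":105,"turn":0,"jaw":0.45},{"dx":2.3,"dy":1.5,"dz":140,"turn":0,"jaw":0.45},{"dx":2.3,"dy":1.5,"dz":164,"turn":0,"jaw":0.45}]}}

```text
time: 4.2
tool_pos: [0.4259, 0.0568, 0.0831]
tool_rot: [-0.001, 0.827, 0.562, -0.001]
contact_force: [-0.5, 0.8, -0.7]
gripper_width: 0.55
grasp_force: 0.0
```

Emit:
{"api": "apply_moves", "payload": {"series": [{"dx":0,"dy":0,"dz":0,"turn":0,"jaw":0.45},{"dx":0,"dy":0,"dz":0,"turn":0,"jaw":0.7},{"dx":0,"dy":0,"dz":0,"turn":0,"jaw":0.9},{"dx":0,"dy":0,"dz":0,"turn":0,"jaw":0.9},{"dx":0,"dy":0,"dz":0,"turn":0,"jaw":0.9}]}}

```text
time: 4.62
tool_pos: [0.4274, 0.0575, 0.0885]
tool_rot: [-0.001, 0.826, 0.563, -0.0]
contact_force: [-7.0, 1.3, 2.7]
gripper_width: 0.214
grasp_force: 58.7
```

```bash
python3 - <<'E'
from h import *
st=state();print({k:np.round(st[k],4).tolist() for k in st})
w=grab_frame('wrist');save(w,'w2.png')
E
```

```text
{'time': 4.6167, 'joint_pos': [-0.0399, -0.2717, 2.1938, 0.0012, 1.2212, 0.3342], 'joint_vel': [0.0002, -0.0012, 0.0019, -0.0004, -0.0027, -0.0009], 'joint_efforts': [-1.2463, -21.2907, -35.7978, -0.4163, -2.0429, 0.0155], 'tool_pos': [0.4274, 0.0575, 0.0885], 'tool_rot': [-0.001, 0.8264, 0.5631, -0.0004], 'contact_force': [-6.9519, 1.3484, 2.7361], 'ft_torque': [0.3609, 1.3149, -0.025], 'grasp_force': 58.6896, 'gripper_width': 0.2139}
```

View pics/w2.png

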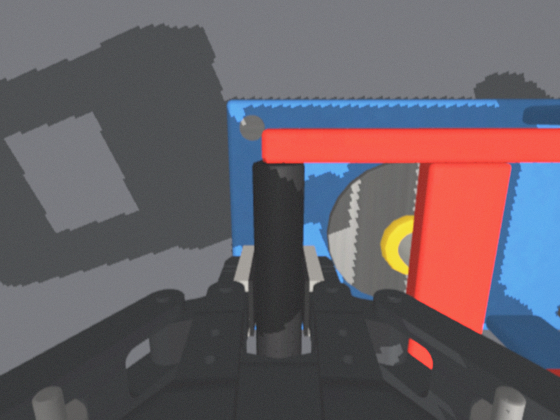

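The handle is held at its middle (280,240) between the fingers. Now I swing it along the arc.

Emit:
{"api": "apply_moves", "payload": {"series": [{"dx":0,"dy":1.7,"dz":-22.4,"turn":0,"jaw":0.9},{"dx":0,"dy":6.7,"dz":-44.3,"turn":0,"jaw":0.9},{"dx":0,"dy":14.9,"dz":-65.3,"turn":0,"jaw":0.9},{"dx":0,"dy":26.2,"dz":-84.7,"turn":0,"jaw":0.9},{"dx":0,"dy":40.2,"dz":-102.2,"turn":0,"jaw":0.9}]}}

```text
time: 5.08
tool_pos: [0.4587, 0.0452, 0.1889]
tool_rot: [-0.009, 0.826, 0.564, -0.006]
contact_force: [-25.9, 10.2, 8.7]
gripper_width: 0.209
grasp_force: 59.0
```

Emit:
{"api": "apply_moves", "payload": {"series": [{"dx":0,"dy":-2,"dz":0,"turn":0,"jaw":0.9},{"dx":0,"dy":-2,"dz":0,"turn":0,"jaw":0.9}]}}

```text
time: 5.25
tool_pos: [0.4608, 0.0445, 0.1923]
tool_rot: [-0.004, 0.826, 0.563, -0.002]
contact_force: [-19.7, 5.8, 10.8]
gripper_width: 0.21
grasp_force: 59.6
```

```bash
python3 - <<'E'
from h import *
st=state();print({k:np.round(st[k],4).tolist() for k in('tool_pos','contact_force','ft_torque')})
w=grab_frame('wrist');save(w,'w3.png')
s=grab_frame('side')
c=s['pixels'][150:280,220:340]; cv2.imwrite('pics/s3.png',cv2.cvtColor(np.hstack([cv2.resize(c,(388,420)),w['pixels'][:,100:500]]),cv2.COLOR_RGB2BGR))
E
```

```text
{'tool_pos': [0.4608, 0.0445, 0.1923], 'contact_force': [-19.7276, 5.8044, 10.7949], 'ft_torque': [0.969, 3.2174, 0.1315]}
```

View pics/s3.png

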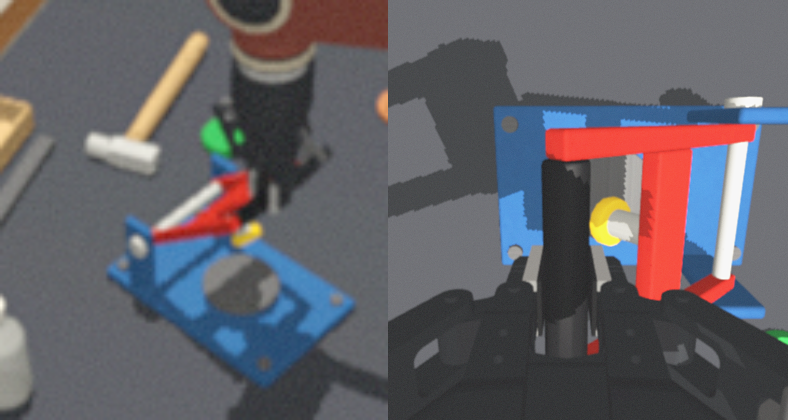

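The lever follows the swing: the foot is lifted clear of the plate at (635,220) in the wrist half. The arc I commanded was slightly inside the true one, so I use a corrected centre and continue.

Emit:
{"api": "apply_moves", "payload": {"series": [{"dx":0,"dy":12.4,"dz":-19.1,"turn":0,"jaw":0.9},{"dx":0,"dy":30.4,"dz":-32.6,"turn":0,"jaw":0.9},{"dx":0,"dy":50.1,"dz":-43.3,"turn":0,"jaw":0.9},{"dx":0,"dy":71.3,"dz":-50.9,"turn":0,"jaw":0.9},{"dx":0,"dy":93.3,"dz":-55.3,"turn":0,"jaw":0.9}]}}

```text
time: 5.77
tool_pos: [0.5507, 0.0093, 0.2513]
tool_rot: [0.0, 0.826, 0.563, 0.001]
contact_force: [-10.8, -4.9, 18.8]
gripper_width: 0.202
grasp_force: 59.7
```

Emit:
{"api": "apply_moves", "payload": {"series": [{"dx":0,"dy":0,"dz":-5,"turn":0,"jaw":0.9},{"dx":0,"dy":0,"dz":-5,"turn":0,"jaw":0.9}]}}

```text
time: 5.93
tool_pos: [0.5524, 0.0087, 0.2525]
tool_rot: [0.003, 0.826, 0.563, 0.003]
contact_force: [3.1, 0.4, 4.1]
gripper_width: 0.197
grasp_force: 61.3
```

```bash
python3 - <<'E'
from h import *
w=grab_frame('wrist');save(w,'w4.png')
st=state();print({k:np.round(st[k],4).tolist() for k in('tool_pos','contact_force','ft_torque','joint_pos')})
for n in('scene','side'):
    f=grab_frame(n); p=np.array(st['tool_pos']); print(n,[proj(f,p+[0,0,z]).round(1) for z in(0,-.016)]);save(f,n+'4.png')
    u,v=proj(f,p).astype(int)
    cv2.imwrite(f'pics/{n}4c.png',cv2.resize(cv2.cvtColor(f['pixels'][v-50:v+50,u-50:u+50],cv2.COLOR_RGB2BGR),(400,400)))
a=np.hstack([cv2.imread('pics/scene4c.png'),cv2.imread('pics/side4c.png')]);cv2.circle(a,(202,202),2,(255,255,255),-1);cv2.circle(a,(602,202),2,(255,255,255),-1);cv2.imwrite('pics/c4.png',a)
E
```

```text
{'tool_pos': [0.552, 0.0089, 0.2524], 'contact_force': [2.7922, -0.2831, 5.7016], 'ft_torque': [-0.0817, -0.9925, 0.2951], 'joint_pos': [-0.1188, -0.1279, 1.7851, 0.0, 1.4763, 0.2551]}
scene [array([269.9, 164.2]), array([270. , 169.6])]
side [array([279.8, 179.8]), array([279.9, 183.7])]
```

View pics/c4.png

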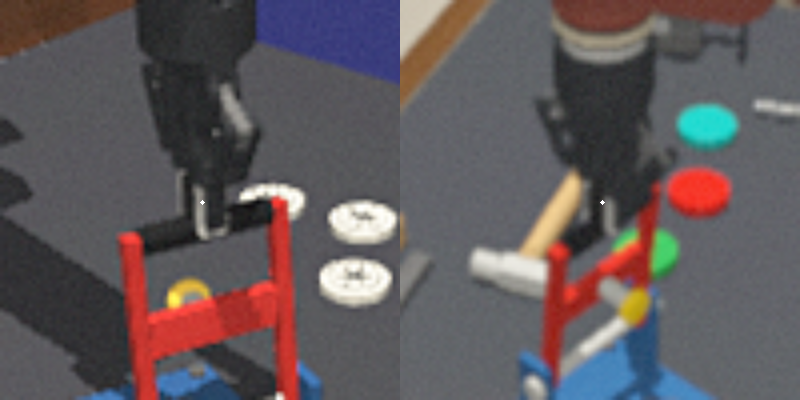

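The bar has slipped to about 15 mm below the TCP (white dots), near the fingertips. I loosen slightly so it stays caged, lower, grip again and finish the arc.

Emit:
{"api": "apply_moves", "payload": {"series": [{"dx":0,"dy":0,"dz":0,"turn":0,"jaw":0.68},{"dx":0,"dy":0,"dz":7,"turn":0,"jaw":0.68},{"dx":0,"dy":0,"dz":13,"turn":0,"jaw":0.68},{"dx":0,"dy":0,"dz":13,"turn":0,"jaw":0.9},{"dx":0,"dy":0,"dz":13,"turn":0,"jaw":0.9}]}}

```text
time: 6.5
tool_pos: [0.5483, 0.0093, 0.2332]
tool_rot: [-0.002, 0.826, 0.563, -0.002]
contact_force: [-1.2, -0.1, -4.4]
gripper_width: 0.209
grasp_force: 58.6
```

Emit:
{"api": "apply_moves", "payload": {"series": [{"dx":0,"dy":22.9,"dz":1,"turn":0,"jaw":0.9},{"dx":0,"dy":45.2,"dz":3.3,"turn":0,"jaw":0.9},{"dx":0,"dy":67,"dz":9,"turn":0,"jaw":0.9},{"dx":0,"dy":87.7,"dz":17.8,"turn":0,"jaw":0.9},{"dx":0,"dy":97,"dz":23,"turn":0,"jaw":0.9}]}}

```text
time: 6.92
tool_pos: [0.6419, -0.0273, 0.2126]
tool_rot: [0.0, 0.826, 0.563, 0.0]
contact_force: [1.5, -0.3, 2.2]
gripper_width: 0.214
grasp_force: 64.6
```

```bash
python3 - <<'E'
from h import *
st=state();print({k:np.round(st[k],4).tolist() for k in('tool_pos','contact_force','ft_torque','gripper_width')})
E
```

```text
{'tool_pos': [0.6419, -0.0273, 0.2126], 'contact_force': [1.532, -0.275, 2.2045], 'ft_torque': [0.0415, 0.0616, 0.0323], 'gripper_width': 0.2141}
```

Emit:
{"api": "apply_moves", "payload": {"series": [{"dx":0,"dy":0,"dz":0,"turn":0,"jaw":0.5},{"dx":0,"dy":0,"dz":0,"turn":0,"jaw":0.45},{"dx":0,"dy":-2,"dz":-20,"turn":0,"jaw":0.45},{"dx":0,"dy":-2,"dz":-45,"turn":0,"jaw":0.45},{"dx":0,"dy":-2,"dz":-60,"turn":0,"jaw":0.45}]}}

```text
time: 7.33
tool_pos: [0.6382, -0.0254, 0.2752]
tool_rot: [0.001, 0.826, 0.563, 0.001]
contact_force: [-0.6, -0.1, 0.5]
gripper_width: 0.552
grasp_force: 0.0
```

Emit:
{"api": "apply_moves", "payload": {"series": [{"dx":-3,"dy":-35,"dz":0,"turn":0,"jaw":0.3},{"dx":-6,"dy":-75,"dz":0,"turn":0,"jaw":0.1},{"dx":-9,"dy":-115,"dz":0,"turn":0,"jaw":0},{"dx":-13,"dy":-155,"dz":0,"turn":0,"jaw":0},{"dx":-18,"dy":-190,"dz":0,"turn":0,"jaw":0}]}}

```text
time: 7.75
tool_pos: [0.4526, 0.0278, 0.2727]
tool_rot: [-0.0, 0.826, 0.564, 0.0]
contact_force: [-1.1, 0.2, 0.1]
gripper_width: 1.002
grasp_force: 0.0
```

Emit:
{"api": "apply_moves", "payload": {"series": [{"dx":0,"dy":0,"dz":0,"turn":0,"jaw":0}]}}

```text
time: 7.83
tool_pos: [0.4498, 0.0286, 0.272]
tool_rot: [-0.001, 0.826, 0.564, -0.0]
contact_force: [0.6, 0.0, -0.2]
gripper_width: 0.994
grasp_force: 0.0
```

```bash
python3 - <<'E'
from h import *
w=grab_frame('wrist')
st=state();print({k:np.round(st[k],4).tolist() for k in('tool_pos','tool_rot','contact_force')})
save(w,'w5.png')
for q in((.4925,.0318,.026),): print(proj(w,q), [proj(w,np.array(q)+[.042*np.cos(a),.042*np.sin(a),0]).round(0).tolist() for a in(0,1.57,3.14,4.71)])
E
```

```text
{'tool_pos': [0.4524, 0.0279, 0.2728], 'tool_rot': [0.0005, 0.8258, 0.5639, 0.0006], 'contact_force': [0.107, -0.024, -0.5805]}
[313.85778792 162.41887717] [[350.0, 148.0], [301.0, 126.0], [278.0, 176.0], [326.0, 197.0]]
```

View pics/w5.png

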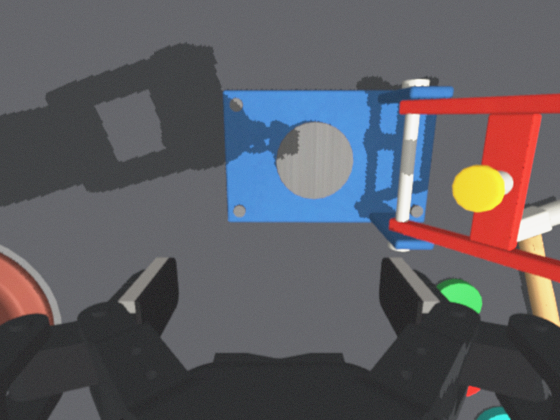

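The lever stays open, with the yellow foot at (478,188), and the whole plate is visible, centred at about (315,160). I fit its outline and run a second triangulation for a tighter plate axis.

```bash
cat >> h.py <<'E'
def circ_fit(f,region,z,r,p0):
    """fit horizontal circle radius r at height z to region's outer outline"""
    from scipy.optimize import least_squares
    cn=max(cv2.findContours(region.astype(np.uint8),0,cv2.CHAIN_APPROX_NONE)[0],key=cv2.contourArea)[:,0,:]
    P=np.array([atz(f,u,z)[:2] for u in cn])
    s=least_squares(lambda p:np.hypot(*(P-p[:2]).T)-p[2],[*p0,r],loss='soft_l1',f_scale=.0015)
    return s.x,s.cost
E
python3 - <<'E'
from h import *
w=grab_frame('wrist')
hsv=cv2.cvtColor(w['pixels'],cv2.COLOR_RGB2HSV)
m=np.zeros((420,560),bool); m[110:210,268:362]=True
b=(hsv[...,1]<90)&(hsv[...,2]>20)&m
b=cv2.morphologyEx(b.astype(np.uint8),cv2.MORPH_OPEN,np.ones((15,15)))
n,l,s,cc=cv2.connectedComponentsWithStats(b);print(s[1:],cc[1:])
for z in(.02,.026,.032): print(z,circ_fit(w,l==1+s[1:,4].argmax(),z,.042,(.49,.03)))
# base outline: blue mask edges
blue=((hsv[...,0]>100)&(hsv[...,0]<125)&(hsv[...,1]>130)).astype(np.uint8); blue[:,380:]=0;blue[280:]=0
v,u=np.nonzero(blue); L=[];T=[];B=[]
for y in range(115,200,5): L.append(atz(w,(u[v==y].min()-.5,y),.014))
for x in range(260,360,5): T.append(atz(w,(x,v[u==x].min()-.5),.014));B.append(atz(w,(x,v[u==x].max()+.5),.014 ))
T,B,L=map(np.array,(T,B,L))
a=-.376
def yaw(P): d=np.polyfit(P[:,0],P[:,1],1)[0]; return np.arctan(d)
print('yaws',yaw(T),yaw(B), np.arctan2(*(L[0]-L[-1])[[1,0]])-np.pi/2)
y=lambda P,a:(P[:,1]*np.cos(a)-P[:,0]*np.sin(a)).mean()
x=lambda P,a:(P[:,0]*np.cos(a)+P[:,1]*np.sin(a)).mean()
print('width',y(T,a)-y(B,a),'x left',x(L,a)); yc=(y(T,a)+y(B,a))/2; xc=x(L,a)+.1
print('origin',xc*np.cos(a)-yc*np.sin(a),xc*np.sin(a)+yc*np.cos(a))
E
```

```text
[[ 274  123   75   75 4591]] [[310.97059464 160.09191897]]
0.02 (array([0.49363933, 0.03227978, 0.04238633]), np.float64(2.2871665683125337e-05))
0.026 (array([0.49336535, 0.03320074, 0.04171341]), np.float64(2.2183924220272146e-05))
0.032 (array([0.49309137, 0.0341217 , 0.0410405 ]), np.float64(2.1505334155506598e-05))
yaws -0.3738678807400412 -0.37457885184716083 -0.3667312705914785
width 0.14852505557471246 x left 0.34696312291711057
origin 0.4938406454709762 0.03370957386441359
```

```bash
python3 - <<'E'
from h import *
s=grab_frame('scene')
for n,u in(('green',(230,283)),('turq',(160,338)),('hammerhead',(281,285)),('hammer end',(209,343)),('hammer mid',(245,313)),('graver',(95,318)),('gtip',(128,341))): print(n,atz(s,u,.01).round(3))
hsv=cv2.cvtColor(s['pixels'],cv2.COLOR_RGB2HSV)
for r in spotter.outline_of(s,'pad'):
    print(np.median(s['pixels'][r['region']],axis=0),r['extent'],circ_fit(s,r['region'],.007,.032,(.58,-.32))[0].round(4))
E
```

```text
green [ 0.6   -0.208  0.01 ]
turq [ 0.61  -0.432  0.01 ]
hammerhead [ 0.706 -0.128  0.01 ]
hammer end [ 0.705 -0.369  0.01 ]
hammer mid [ 0.703 -0.256  0.01 ]
graver [ 0.443 -0.498  0.01 ]
gtip [ 0.563 -0.483  0.01 ]
[250.  67.  61.] [180.2, 294.7, 206.1, 316.8] [ 0.5809 -0.3213  0.0345]
[ 81. 229. 218.] [146.4, 330.7, 175.2, 355.4] [ 0.6116 -0.4315  0.0337]
[ 86. 214. 106.] [213.9, 275.3, 240.9, 297.6] [ 0.5979 -0.2109  0.0365]
[243. 211. 149.] [199.7, 273.1, 296.5, 350.3] [ 0.2798 -0.2525  0.4334]
[136.  50.  49.] [254.9, 190.6, 313.0, 225.7] [0.4518 0.164  0.0883]
```

Emit:
{"api": "apply_moves", "payload": {"series": [{"dx":-28,"dy":25,"dz":0,"turn":0,"jaw":0},{"dx":-56,"dy":50,"dz":0,"turn":0,"jaw":0},{"dx":-84,"dy":75,"dz":0,"turn":0,"jaw":0},{"dx":-111,"dy":100,"dz":0,"turn":0,"jaw":0},{"dx":-139,"dy":125,"dz":0,"turn":0,"jaw":0}]}}

```text
time: 8.45
tool_pos: [0.5222, -0.1506, 0.2727]
tool_rot: [-0.0, 0.826, 0.563, 0.0]
contact_force: [0.8, 0.6, 0.0]
gripper_width: 0.999
grasp_force: 0.0
```

Emit:
{"api": "apply_moves", "payload": {"series": [{"dx":-28,"dy":25,"dz":14,"turn":0,"jaw":0},{"dx":-56,"dy":50,"dz":28,"turn":0,"jaw":0},{"dx":-84,"dy":75,"dz":42,"turn":0,"jaw":0},{"dx":-111,"dy":100,"dz":56,"turn":0,"jaw":0},{"dx":-139,"dy":125,"dz":70,"turn":0,"jaw":0}]}}

```text
time: 8.87
tool_pos: [0.5875, -0.3261, 0.2011]
tool_rot: [-0.0, 0.826, 0.563, -0.0]
contact_force: [1.1, -0.5, 0.6]
gripper_width: 0.998
grasp_force: 0.0
```

Emit:
{"api": "apply_moves", "payload": {"series": [{"dx":0,"dy":0,"dz":0,"turn":0,"jaw":0}]}}

```text
time: 8.95
tool_pos: [0.5862, -0.3289, 0.1958]
tool_rot: [-0.003, 0.828, 0.561, -0.002]
contact_force: [-1.3, 0.6, -1.1]
gripper_width: 1.003
grasp_force: 0.0
```

```bash
cat >> h.py <<'E'
def pca(region): v,u=np.nonzero(region); return u.mean(),v.mean()
def tool_delta(target):
    from scipy.spatial.transform import Rotation
    st=state();w,x,y,z=st['tool_rot'];R=Rotation.from_quat([x,y,z,w]).as_matrix()
    return (R.T@(np.array(target)-st['tool_pos'])*1000).round(1)
E
python3 - <<'E'
from h import *
w=grab_frame('wrist');s=grab_frame('scene');save(w,'w6.png')
st=state();print(st['tool_pos'].round(4) if hasattr(st['tool_pos'],'round') else st['tool_pos'])
rs=[r for r in spotter.outline_of(w,'pad')]
for r in rs:
    col=np.median(w['pixels'][r['region']],axis=0); print(r['conf'],col,r['extent'])
r=max(rs,key=lambda r:(lambda c:c[0]-c[1])(np.median(w['pixels'][r['region']],axis=0)))
for z in(.0,.007,.014): print(z,circ_fit(w,r['region'],z,.032,(.58,-.32)))
q=[x for x in spotter.outline_of(s,'pad') if np.median(s['pixels'][x['region']],axis=0)[0]>240]
print(tri([w,s],[pca(r['region']),pca(q[0]['region'])]) if q else None)
E
```

```text
[ 0.5863 -0.325   0.1997]
0.9 [103. 238. 131.] [205.3, 12.9, 283.8, 95.6]
0.77 [247.  93.  82.] [236.7, 150.3, 304.8, 215.7]
0.75 [ 84. 244. 239.] [314.5, 243.6, 374.6, 305.2]
0.0 (array([ 0.58237532, -0.32153035,  0.03281459]), np.float64(1.7208578089294e-05))
0.007 (array([ 0.58301147, -0.32034135,  0.03209897]), np.float64(1.6499003909663306e-05))
0.014 (array([ 0.58364761, -0.31915237,  0.03138335]), np.float64(1.5802538274247954e-05))
(array([ 0.58258337, -0.32048072,  0.00668003]), [0.0011023175680055443, 0.0011023175680056692])
```

Emit:
{"api": "apply_moves", "payload": {"series": [{"dx":3.5,"dy":-5,"dz":40,"turn":0,"jaw":0},{"dx":3.5,"dy":-5,"dz":80,"turn":0,"jaw":0},{"dx":3.5,"dy":-5,"dz":120,"turn":0,"jaw":0},{"dx":3.5,"dy":-5,"dz":155,"turn":0,"jaw":0},{"dx":3.5,"dy":-5,"dz":172,"turn":0,"jaw":0}]}}

```text
time: 9.57
tool_pos: [0.5809, -0.3153, 0.0268]
tool_rot: [-0.003, 0.826, 0.564, -0.001]
contact_force: [-0.6, 0.3, -1.0]
gripper_width: 0.999
grasp_force: 0.0
```

Emit:
{"api": "apply_moves", "payload": {"series": [{"dx":0,"dy":0,"dz":4,"turn":0,"jaw":0},{"dx":0,"dy":0,"dz":8,"turn":0,"jaw":0},{"dx":0,"dy":0,"dz":8,"turn":0,"jaw":0}]}}

```text
time: 9.82
tool_pos: [0.5841, -0.3182, 0.0246]
tool_rot: [0.001, 0.826, 0.564, 0.001]
contact_force: [-0.1, -0.8, -0.8]
gripper_width: 0.995
grasp_force: 0.0
```

```bash
python3 - <<'E'
from h import *
w=grab_frame('wrist');save(w,'w7.png')
st=state();print(st['tool_pos'],st['contact_force'],tool_delta((.583,-.320,.017)))
for s in(1,-1):
  print([proj(w,np.array(st['tool_pos'])+s*np.array([.9309,-.3646,0])*.0425+[0,0,-d]).round(0).tolist() for d in(0,.006,.019)])
E
```

```text
[ 0.58443712 -0.31862578  0.02546194] [-0.22037985 -0.12310683  0.74551423] [-1.8 -0.9  8.5]
[[384.0, 287.0], [380.0, 280.0], [371.0, 267.0]]
[[176.0, 287.0], [180.0, 280.0], [188.0, 267.0]]
```

View pics/w7.png

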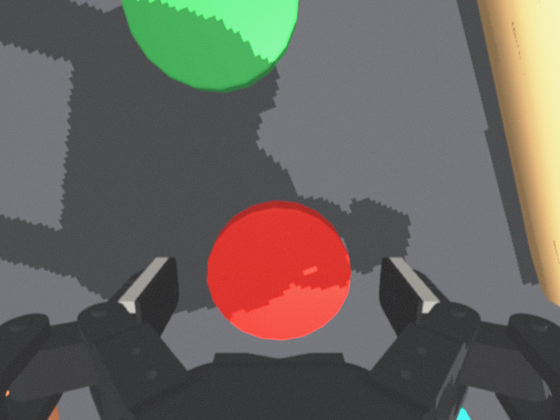

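The pad is centred at (280,270) between the fingers, whose inner faces are at x=178 and x=382. I lower a little more and grip.

Emit:
{"api": "apply_moves", "payload": {"series": [{"dx":-1.5,"dy":-1,"dz":4,"turn":0,"jaw":0},{"dx":-1.5,"dy":-1,"dz":7,"turn":0,"jaw":0},{"dx":-1.5,"dy":-1,"dz":7,"turn":0,"jaw":0}]}}

```text
time: 10.12
tool_pos: [0.5816, -0.3194, 0.0164]
tool_rot: [0.0, 0.826, 0.563, 0.0]
contact_force: [-0.2, -0.0, -0.5]
gripper_width: 1.0
grasp_force: 0.0
```

Emit:
{"api": "apply_moves", "payload": {"series": [{"dx":0,"dy":0,"dz":0,"turn":0,"jaw":0.2},{"dx":0,"dy":0,"dz":0,"turn":0,"jaw":0.4},{"dx":0,"dy":0,"dz":0,"turn":0,"jaw":0.4},{"dx":0,"dy":0,"dz":0,"turn":0,"jaw":0.4}]}}

```text
time: 10.45
tool_pos: [0.5822, -0.3197, 0.017]
tool_rot: [0.001, 0.826, 0.563, 0.0]
contact_force: [0.7, -0.8, 3.5]
gripper_width: 0.719
grasp_force: 65.5
```

```bash
python3 - <<'E'
from h import *
w=grab_frame('wrist');save(w,'w8.png')
st=state();print({k:np.round(st[k],4).tolist() for k in('tool_pos','contact_force','gripper_width','grasp_force')})
m=w['pixels'].astype(int);r=((m[...,0]>120)&(m[...,1]<120)&(m[...,2]<120)).astype(np.uint8)
n,l,s,c=cv2.connectedComponentsWithStats(r);i=1+s[1:,4].argmax();print(s[i],c[i])
for z in(.014,): print(circ_fit(w,l==i,z,.032,(.583,-.32)))
E
```

```text
{'tool_pos': [0.5822, -0.3197, 0.017], 'contact_force': [1.0282, -0.2264, 4.9051], 'gripper_width': 0.7198, 'grasp_force': 65.4903}
[  203   200   151   148 17469] [278.34174824 274.10658881]
(array([ 0.58250682, -0.31816282,  0.03249497]), np.float64(0.00012299134940558075))
```

Emit:
{"api": "apply_moves", "payload": {"series": [{"dx":0,"dy":0,"dz":-25,"turn":0,"jaw":0.4},{"dx":0,"dy":0,"dz":-65,"turn":0,"jaw":0.4},{"dx":0,"dy":0,"dz":-105,"turn":0,"jaw":0.4},{"dx":0,"dy":0,"dz":-145,"turn":0,"jaw":0.4},{"dx":0,"dy":0,"dz":-185,"turn":0,"jaw":0.4}]}}

```text
time: 10.92
tool_pos: [0.5807, -0.3186, 0.2016]
tool_rot: [-0.001, 0.826, 0.563, -0.0]
contact_force: [-0.4, 0.2, -0.9]
gripper_width: 0.72
grasp_force: 65.4
```

Emit:
{"api": "apply_moves", "payload": {"series": [{"dx":29.6,"dy":-21.2,"dz":0,"turn":0,"jaw":0.4},{"dx":59.2,"dy":-42.4,"dz":0,"turn":0,"jaw":0.4},{"dx":88.8,"dy":-63.6,"dz":0,"turn":0,"jaw":0.4},{"dx":118.4,"dy":-84.8,"dz":0,"turn":0,"jaw":0.4},{"dx":148,"dy":-106,"dz":0,"turn":0,"jaw":0.4}]}}

```text
time: 11.33
tool_pos: [0.5356, -0.141, 0.2]
tool_rot: [-0.001, 0.826, 0.563, -0.0]
contact_force: [-0.7, -0.1, -0.1]
gripper_width: 0.718
grasp_force: 65.5
```

Emit:
{"api": "apply_moves", "payload": {"series": [{"dx":29.6,"dy":-21.2,"dz":0,"turn":0,"jaw":0.4},{"dx":59.2,"dy":-42.4,"dz":0,"turn":0,"jaw":0.4},{"dx":88.8,"dy":-63.6,"dz":0,"turn":0,"jaw":0.4},{"dx":118.4,"dy":-84.8,"dz":0,"turn":0,"jaw":0.4},{"dx":148,"dy":-106,"dz":0,"turn":0,"jaw":0.4}]}}

```text
time: 11.75
tool_pos: [0.4909, 0.0354, 0.2001]
tool_rot: [-0.0, 0.826, 0.563, -0.0]
contact_force: [0.5, 1.3, -0.5]
gripper_width: 0.721
grasp_force: 65.5
```

Emit:
{"api": "apply_moves", "payload": {"series": [{"dx":0,"dy":0,"dz":0,"turn":0,"jaw":0.4},{"dx":0,"dy":0,"dz":0,"turn":0,"jaw":0.4}]}}

```text
time: 11.92
tool_pos: [0.4914, 0.0352, 0.2002]
tool_rot: [-0.0, 0.825, 0.565, -0.0]
contact_force: [-0.2, -0.5, 0.2]
gripper_width: 0.722
grasp_force: 65.5
```

```bash
python3 - <<'E'
from h import *
w=grab_frame('wrist')
st=state();print({k:np.round(st[k],4).tolist() for k in('tool_pos','contact_force','gripper_width','grasp_force')},tool_delta((.493,.0328,.05)))
m=w['pixels'].astype(int);r=((m[...,0]>120)&(m[...,1]<120)&(m[...,2]<120)).astype(np.uint8)
n,l,s,c=cv2.connectedComponentsWithStats(r);i=1+s[1:,4].argmax();print(s[i],c[i])
print(circ_fit(w,l==i,st['tool_pos'][2]-.003,.032,st['tool_pos'][:2]))
E
```

```text
{'tool_pos': [0.4918, 0.0341, 0.2003], 'contact_force': [-0.2096, -0.835, -0.3054], 'gripper_width': 0.7177, 'grasp_force': 65.4772} [ -0.7   1.6 150.3]
[  204   200   150   148 17454] [278.50229174 274.66391658]
(array([0.49168333, 0.03662329, 0.03247543]), np.float64(0.00015487521218854485))
```

Emit:
{"api": "apply_moves", "payload": {"series": [{"dx":-1.5,"dy":1.5,"dz":35,"turn":0,"jaw":0.4},{"dx":-1.5,"dy":1.5,"dz":70,"turn":0,"jaw":0.4},{"dx":-1.5,"dy":1.5,"dz":105,"turn":0,"jaw":0.4},{"dx":-1.5,"dy":1.5,"dz":130,"turn":0,"jaw":0.4},{"dx":-1.5,"dy":1.5,"dz":144,"turn":0,"jaw":0.4}]}}

```text
time: 12.38
tool_pos: [0.4906, 0.0305, 0.0525]
tool_rot: [-0.002, 0.827, 0.562, -0.003]
contact_force: [-1.0, -0.4, -0.3]
gripper_width: 0.722
grasp_force: 65.5
```

Emit:
{"api": "apply_moves", "payload": {"series": [{"dx":0,"dy":0,"dz":2,"turn":0,"jaw":0.4},{"dx":0,"dy":0,"dz":4,"turn":0,"jaw":0.4},{"dx":0,"dy":0,"dz":4,"turn":0,"jaw":0.4}]}}

```text
time: 12.63
tool_pos: [0.4939, 0.031, 0.0535]
tool_rot: [0.0, 0.827, 0.563, 0.0]
contact_force: [0.4, 0.7, -1.1]
gripper_width: 0.721
grasp_force: 65.5
```

Emit:
{"api": "apply_moves", "payload": {"series": [{"dx":0,"dy":0,"dz":2,"turn":0,"jaw":0.4},{"dx":0,"dy":0,"dz":4,"turn":0,"jaw":0.4},{"dx":0,"dy":0,"dz":4,"turn":0,"jaw":0.4}]}}

```text
time: 12.88
tool_pos: [0.4936, 0.0318, 0.0496]
tool_rot: [0.001, 0.826, 0.563, 0.001]
contact_force: [-0.6, 0.6, -0.5]
gripper_width: 0.723
grasp_force: 65.5
```

Emit:
{"api": "apply_moves", "payload": {"series": [{"dx":0,"dy":0,"dz":1.5,"turn":0,"jaw":0.4},{"dx":0,"dy":0,"dz":3,"turn":0,"jaw":0.4},{"dx":0,"dy":0,"dz":3,"turn":0,"jaw":0.4}]}}

```text
time: 13.13
tool_pos: [0.4937, 0.0319, 0.0475]
tool_rot: [0.0, 0.826, 0.563, 0.0]
contact_force: [-3.4, -0.9, 8.7]
gripper_width: 0.718
grasp_force: 66.5
```

Emit:
{"api": "apply_moves", "payload": {"series": [{"dx":0,"dy":0,"dz":1.5,"turn":0,"jaw":0.4},{"dx":0,"dy":0,"dz":3,"turn":0,"jaw":0.4},{"dx":0,"dy":0,"dz":3,"turn":0,"jaw":0.4}]}}

```text
time: 13.38
tool_pos: [0.4938, 0.0319, 0.0473]
tool_rot: [-0.0, 0.826, 0.564, -0.001]
contact_force: [-15.5, 0.6, 28.8]
gripper_width: 0.72
grasp_force: 68.5
```

Emit:
{"api": "apply_moves", "payload": {"series": [{"dx":0,"dy":0,"dz":-3.5,"turn":0,"jaw":0.4},{"dx":0,"dy":0,"dz":-4,"turn":0,"jaw":0.4}]}}

```text
time: 13.55
tool_pos: [0.494, 0.032, 0.0482]
tool_rot: [0.001, 0.826, 0.563, 0.001]
contact_force: [-0.4, -0.1, -0.7]
gripper_width: 0.721
grasp_force: 65.5
```

Emit:
{"api": "apply_moves", "payload": {"series": [{"dx":0,"dy":0,"dz":0,"turn":0,"jaw":0.2},{"dx":0,"dy":0,"dz":0,"turn":0,"jaw":0},{"dx":0,"dy":0,"dz":0,"turn":0,"jaw":0},{"dx":0,"dy":0,"dz":-30,"turn":0,"jaw":0},{"dx":0,"dy":0,"dz":-70,"turn":0,"jaw":0}]}}

```text
time: 13.97
tool_pos: [0.4892, 0.0322, 0.1127]
tool_rot: [-0.003, 0.826, 0.563, -0.004]
contact_force: [1.2, 0.5, 0.0]
gripper_width: 0.997
grasp_force: 0.0
```

Emit:
{"api": "apply_moves", "payload": {"series": [{"dx":0,"dy":0,"dz":-40,"turn":0,"jaw":0},{"dx":0,"dy":0,"dz":-80,"turn":0,"jaw":0},{"dx":0,"dy":0,"dz":-120,"turn":0,"jaw":0},{"dx":0,"dy":0,"dz":-130,"turn":0,"jaw":0},{"dx":0,"dy":0,"dz":-130,"turn":0,"jaw":0}]}}

```text
time: 14.38
tool_pos: [0.4953, 0.0318, 0.2516]
tool_rot: [0.003, 0.826, 0.563, 0.003]
contact_force: [0.2, 0.4, -0.7]
gripper_width: 1.006
grasp_force: 0.0
```

```bash
python3 - <<'E'
from h import *
w=grab_frame('wrist');save(w,'w9.png')
st=state();print({k:np.round(st[k],4).tolist() for k in('tool_pos','contact_force')})
m=w['pixels'].astype(int);r=((m[...,0]>100)&(m[...,1]<120)&(m[...,2]<120)).astype(np.uint8)
n,l,s,c=cv2.connectedComponentsWithStats(r)
for i in range(1,n):
    if s[i,4]>800: print(s[i],c[i])
    if s[i,4]>800 and 40<s[i,2]<90: print(circ_fit(w,l==i,.0375,.032,(.493,.032)))
for z in(.03,): print(proj(w,(.493,.0328,z)))
hsv=cv2.cvtColor(w['pixels'],cv2.COLOR_RGB2HSV)
b=((hsv[...,1]<90)).astype(np.uint8)
E
```

```text
{'tool_pos': [0.4938, 0.0319, 0.2481], 'contact_force': [0.2116, 0.1525, -0.5295]}
[  348   120   212   206 13193] [460.57052983 202.24710074]
[ 243  152   65   65 3214] [274.78686994 184.30087119]
(array([0.49332887, 0.03257749, 0.032711  ]), np.float64(3.905099828035685e-05))
[274.43815607 183.55478015]
```

View pics/w9.png

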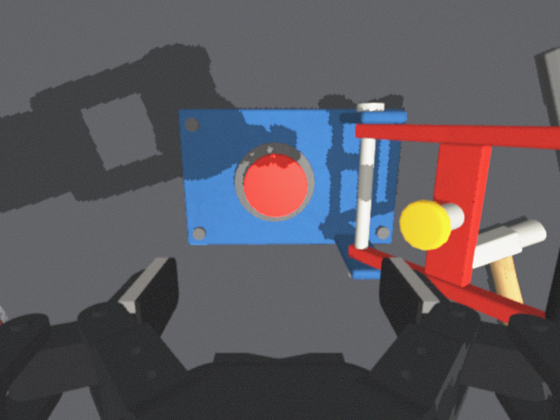

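The pad is centred on the plate: pad centre (275,184), plate rim centre about (274.5,182.5). Next is the silver.

Emit:
{"api": "apply_moves", "payload": {"series": [{"dx":26,"dy":-17,"dz":0,"turn":0,"jaw":0},{"dx":52,"dy":-34,"dz":0,"turn":0,"jaw":0},{"dx":78,"dy":-51,"dz":0,"turn":0,"jaw":0},{"dx":104,"dy":-68,"dz":0,"turn":0,"jaw":0},{"dx":130,"dy":-85,"dz":0,"turn":0,"jaw":0}]}}

```text
time: 14.85
tool_pos: [0.4594, 0.1849, 0.2428]
tool_rot: [-0.001, 0.826, 0.563, -0.003]
contact_force: [0.4, 0.1, 0.7]
gripper_width: 1.001
grasp_force: 0.0
```

Emit:
{"api": "apply_moves", "payload": {"series": [{"dx":26,"dy":-17,"dz":10,"turn":0,"jaw":0},{"dx":52,"dy":-34,"dz":20,"turn":0,"jaw":0},{"dx":78,"dy":-51,"dz":30,"turn":0,"jaw":0},{"dx":104,"dy":-68,"dz":40,"turn":0,"jaw":0},{"dx":128,"dy":-84,"dz":45,"turn":0,"jaw":0}]}}

```text
time: 15.27
tool_pos: [0.4271, 0.3342, 0.1961]
tool_rot: [-0.0, 0.826, 0.563, -0.004]
contact_force: [0.6, 0.2, 1.0]
gripper_width: 0.999
grasp_force: 0.0
```

Emit:
{"api": "apply_moves", "payload": {"series": [{"dx":0,"dy":0,"dz":0,"turn":0,"jaw":0},{"dx":0,"dy":0,"dz":0,"turn":0,"jaw":0}]}}

```text
time: 15.43
tool_pos: [0.4277, 0.3338, 0.1975]
tool_rot: [-0.0, 0.825, 0.564, -0.004]
contact_force: [-0.7, -0.4, -1.3]
gripper_width: 1.0
grasp_force: 0.0
```

```bash
python3 - <<'E'
from h import *
w=grab_frame('wrist');save(w,'w10.png')
d=grab_frame('side')
st=state();print({k:np.round(st[k],4).tolist() for k in('tool_pos','joint_pos')})
for t in('silver','jar','flask'):
  for r in spotter.outline_of(w,t):
    print(t,round(r['conf'],2),r['extent'],circ_fit(w,r['region'],.006,.032,(.43,.33))[0].round(4))
    if t=='silver':
      for q in spotter.outline_of(d,'silver'):
        p,e=tri([w,d],[pca(r['region']),pca(q['region'])])
        if e[0]<.006: print('  tri',p.round(4),round(e[0],4))
print(tool_delta((.431,.3335,.018)))
E
```

```text
{'tool_pos': [0.4292, 0.3329, 0.1995], 'joint_pos': [0.5228, -0.104, 1.8526, -0.0004, 1.3968, 0.897]}
silver 0.95 [139.6, 75.9, 213.7, 150.3] [0.3658 0.4341 0.0321]
  tri [0.3661 0.4345 0.0073] 0.0004
  tri [0.401  0.4147 0.1485] 0.005
silver 0.86 [62.8, 140.0, 132.5, 211.0] [0.2698 0.4095 0.0333]
jar 0.73 [445.3, 42.0, 556.7, 125.9] [0.6492 0.3445 0.044 ]
flask 0.91 [529.5, 163.5, 559.1, 219.9] [0.6678 0.2352 0.0207]
[  0.6   0.4 184. ]
```

```bash
python3 - <<'E'
from h import *
w=grab_frame('wrist');d=grab_frame('side')
for r in spotter.outline_of(w,'silver'): print(round(r['conf'],2),r['extent'])
g=w['pixels'].min(2); b=(g>120).astype(np.uint8); b[:110]=0;b[255:]=0;b[:,:225]=0;b[:,350:]=0
b=cv2.morphologyEx(b,cv2.MORPH_CLOSE,np.ones((9,9)))
n,l,s,c=cv2.connectedComponentsWithStats(b);i=1+s[1:,4].argmax();print(s[i],c[i])
for z in(.006,.012): print(circ_fit(w,l==i,z,.032,(.43,.33)))
for q in spotter.outline_of(d,'silver'): print(tri([w,d],[c[i],pca(q['region'])]))
E
```

```text
0.84 [138.3, 76.4, 206.6, 148.8]
0.67 [61.3, 142.8, 131.0, 212.2]
0.59 [246.1, 151.8, 314.1, 215.2]
0.53 [339.2, 346.9, 508.3, 420.0]
[ 245  152   69   67 3617] [279.42023777 185.08985347]
(array([0.43201635, 0.33483443, 0.03285956]), np.float64(7.646452238535565e-06))
(array([0.43244011, 0.33596491, 0.03224572]), np.float64(7.368992604445252e-06))
(array([ 0.41688279,  0.28244623, -0.31791862]), [0.009866115535587767, 0.009866115535587716])
(array([ 0.35351079,  0.22368423, -0.45305553]), [0.053247403241934436, 0.05324740324193455])
(array([0.43235877, 0.33564679, 0.00593874]), [4.8857860481775904e-05, 4.885786048201071e-05])
```

View pics/w10.png

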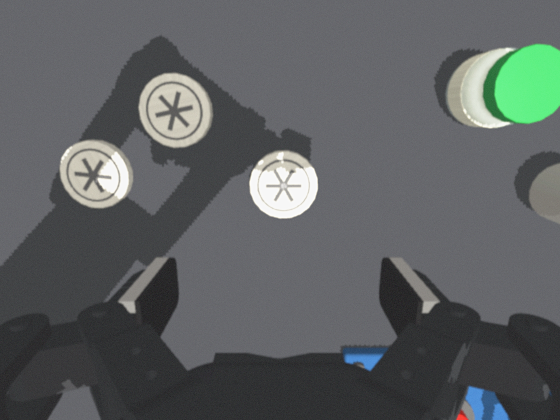

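I have now viewed 12 pictures, two over the limit of ten, so from here I use numbers only. This last one shows the silver to take at (283,184), free of its neighbours at (176,110) and (96,174).

Emit:
{"api": "apply_moves", "payload": {"series": [{"dx":3,"dy":2,"dz":40,"turn":0,"jaw":0},{"dx":3,"dy":2,"dz":80,"turn":0,"jaw":0},{"dx":3,"dy":2,"dz":120,"turn":0,"jaw":0},{"dx":3,"dy":2,"dz":150,"turn":0,"jaw":0},{"dx":3,"dy":2,"dz":170,"turn":0,"jaw":0}]}}

```text
time: 16.4
tool_pos: [0.4308, 0.3345, 0.0279]
tool_rot: [-0.0, 0.826, 0.563, -0.003]
contact_force: [-0.5, -0.4, -0.4]
gripper_width: 0.999
grasp_force: 0.0
```

Emit:
{"api": "apply_moves", "payload": {"series": [{"dx":0,"dy":0,"dz":5,"turn":0,"jaw":0},{"dx":0,"dy":0,"dz":11,"turn":0,"jaw":0},{"dx":0,"dy":0,"dz":11,"turn":0,"jaw":0}]}}

```text
time: 16.65
tool_pos: [0.4332, 0.336, 0.0209]
tool_rot: [0.0, 0.826, 0.563, 0.0]
contact_force: [0.6, 0.1, 0.5]
gripper_width: 1.002
grasp_force: 0.0
```

```bash
python3 - <<'E'
from h import *
w=grab_frame('wrist')
st=state();print({k:np.round(st[k],4).tolist() for k in('tool_pos','contact_force')},tool_delta((.432,.335,.0175)))
g=w['pixels'].min(2); b=(g>120).astype(np.uint8); b[:150]=0;b[350:]=0;b[:,:182]=0;b[:,378:]=0
b=cv2.morphologyEx(b,cv2.MORPH_CLOSE,np.ones((15,15)))
n,l,s,c=cv2.connectedComponentsWithStats(b);i=1+s[1:,4].argmax();print(s[i],c[i])
print(circ_fit(w,l==i,.011,.032,(.43,.33)))
E
```

```text
{'tool_pos': [0.4338, 0.3364, 0.022], 'contact_force': [-0.5413, -0.0232, 0.6797]} [-1.9 -1.2  4.5]
[  204   200   147   141 15809] [277.30368777 270.6105383 ]
(array([0.43248287, 0.33613959, 0.03271341]), np.float64(7.478195450376848e-05))
```

Emit:
{"api": "apply_moves", "payload": {"series": [{"dx":-1,"dy":-1,"dz":4,"turn":0,"jaw":0},{"dx":-1,"dy":-1,"dz":4,"turn":0,"jaw":0}]}}

```text
time: 16.87
tool_pos: [0.4323, 0.3358, 0.018]
tool_rot: [0.0, 0.826, 0.563, 0.001]
contact_force: [0.3, 0.5, -1.4]
gripper_width: 0.999
grasp_force: 0.0
```

Emit:
{"api": "apply_moves", "payload": {"series": [{"dx":0,"dy":0,"dz":0,"turn":0,"jaw":0.2},{"dx":0,"dy":0,"dz":0,"turn":0,"jaw":0.4},{"dx":0,"dy":0,"dz":0,"turn":0,"jaw":0.4},{"dx":0,"dy":0,"dz":0,"turn":0,"jaw":0.4}]}}

```text
time: 17.2
tool_pos: [0.4326, 0.3358, 0.0184]
tool_rot: [0.0, 0.826, 0.563, 0.001]
contact_force: [-0.9, -1.5, 5.4]
gripper_width: 0.717
grasp_force: 64.5
```

```bash
python3 - <<'E'
from h import *
st=state();print({k:np.round(st[k],4).tolist() for k in('tool_pos','contact_force','gripper_width','grasp_force')},tool_delta((.4935,.0328,.2)))
E
```

```text
{'tool_pos': [0.4326, 0.3358, 0.0184], 'contact_force': [-0.857, -1.5389, 5.4199], 'gripper_width': 0.7171, 'grasp_force': 64.4839} [-259.6  167.6 -181.7]
```

Emit:
{"api": "apply_moves", "payload": {"series": [{"dx":0,"dy":0,"dz":-25,"turn":0,"jaw":0.4},{"dx":0,"dy":0,"dz":-65,"turn":0,"jaw":0.4},{"dx":0,"dy":0,"dz":-105,"turn":0,"jaw":0.4},{"dx":0,"dy":0,"dz":-145,"turn":0,"jaw":0.4},{"dx":0,"dy":0,"dz":-182,"turn":0,"jaw":0.4}]}}

```text
time: 17.62
tool_pos: [0.4311, 0.3351, 0.2006]
tool_rot: [-0.0, 0.826, 0.563, -0.0]
contact_force: [0.6, 1.7, -2.4]
gripper_width: 0.717
grasp_force: 67.1
```

Emit:
{"api": "apply_moves", "payload": {"series": [{"dx":-26,"dy":16.8,"dz":0,"turn":0,"jaw":0.4},{"dx":-52,"dy":33.6,"dz":0,"turn":0,"jaw":0.4},{"dx":-78,"dy":50.4,"dz":0,"turn":0,"jaw":0.4},{"dx":-104,"dy":67.2,"dz":0,"turn":0,"jaw":0.4},{"dx":-130,"dy":84,"dz":0,"turn":0,"jaw":0.4}]}}

```text
time: 18.03
tool_pos: [0.4617, 0.1822, 0.1983]
tool_rot: [-0.0, 0.826, 0.564, -0.0]
contact_force: [0.6, 0.5, -2.9]
gripper_width: 0.713
grasp_force: 67.2
```

Emit:
{"api": "apply_moves", "payload": {"series": [{"dx":-26,"dy":16.8,"dz":0,"turn":0,"jaw":0.4},{"dx":-52,"dy":33.6,"dz":0,"turn":0,"jaw":0.4},{"dx":-78,"dy":50.4,"dz":0,"turn":0,"jaw":0.4},{"dx":-104,"dy":67.2,"dz":0,"turn":0,"jaw":0.4},{"dx":-129.6,"dy":83.6,"dz":0,"turn":0,"jaw":0.4}]}}

```text
time: 18.45
tool_pos: [0.4923, 0.031, 0.1982]
tool_rot: [-0.0, 0.826, 0.563, -0.0]
contact_force: [1.2, 0.4, -2.2]
gripper_width: 0.714
grasp_force: 67.2
```

Emit:
{"api": "apply_moves", "payload": {"series": [{"dx":0,"dy":0,"dz":0,"turn":0,"jaw":0.4},{"dx":0,"dy":0,"dz":0,"turn":0,"jaw":0.4},{"dx":0,"dy":0,"dz":0,"turn":0,"jaw":0.4}]}}

```text
time: 18.7
tool_pos: [0.4923, 0.0328, 0.1983]
tool_rot: [-0.001, 0.826, 0.563, -0.0]
contact_force: [-0.5, -0.3, -3.1]
gripper_width: 0.713
grasp_force: 67.1
```

```bash
python3 - <<'E'
from h import *
w=grab_frame('wrist')
st=state();print({k:np.round(st[k],4).tolist() for k in('tool_pos','contact_force','gripper_width','grasp_force')},tool_delta((.4935,.0328,.05)))
g=w['pixels'].min(2); b=(g>100).astype(np.uint8); b[:150]=0;b[350:]=0;b[:,:200]=0;b[:,358:]=0
b=cv2.morphologyEx(b,cv2.MORPH_CLOSE,np.ones((15,15)))
n,l,s,c=cv2.connectedComponentsWithStats(b);i=1+s[1:,4].argmax();print(s[i],c[i])
print(circ_fit(w,l==i,st['tool_pos'][2]-.0065,.032,st['tool_pos'][:2]))
E
```

```text
{'tool_pos': [0.4923, 0.0332, 0.1983], 'contact_force': [0.3479, 0.2876, -1.87], 'gripper_width': 0.7141, 'grasp_force': 67.1352} [  0.    1.5 148.3]
[  200   155   158   188 17170] [279.72044263 267.66057076]
(array([0.49338785, 0.03489171, 0.03328831]), np.float64(0.0016886241287275118))
```

Emit:
{"api": "apply_moves", "payload": {"series": [{"dx":0,"dy":1.5,"dz":35,"turn":0,"jaw":0.4},{"dx":0,"dy":1.5,"dz":70,"turn":0,"jaw":0.4},{"dx":0,"dy":1.5,"dz":100,"turn":0,"jaw":0.4},{"dx":0,"dy":1.5,"dz":120,"turn":0,"jaw":0.4},{"dx":0,"dy":1.5,"dz":128,"turn":0,"jaw":0.4}]}}

```text
time: 19.17
tool_pos: [0.4909, 0.0335, 0.0666]
tool_rot: [-0.002, 0.826, 0.564, -0.003]
contact_force: [-0.6, -0.8, -2.7]
gripper_width: 0.715
grasp_force: 67.1
```

Emit:
{"api": "apply_moves", "payload": {"series": [{"dx":0,"dy":0,"dz":1,"turn":0,"jaw":0.4},{"dx":0,"dy":0,"dz":2.5,"turn":0,"jaw":0.4},{"dx":0,"dy":0,"dz":2.5,"turn":0,"jaw":0.4},{"dx":0,"dy":0,"dz":2.5,"turn":0,"jaw":0.4}]}}

```text
time: 19.5
tool_pos: [0.4957, 0.032, 0.0704]
tool_rot: [0.001, 0.826, 0.564, 0.001]
contact_force: [0.5, 0.3, -2.5]
gripper_width: 0.712
grasp_force: 67.1
```

Emit:
{"api": "apply_moves", "payload": {"series": [{"dx":0,"dy":0,"dz":1,"turn":0,"jaw":0.4},{"dx":0,"dy":0,"dz":2.5,"turn":0,"jaw":0.4},{"dx":0,"dy":0,"dz":2.5,"turn":0,"jaw":0.4}]}}

```text
time: 19.75
tool_pos: [0.4944, 0.0318, 0.0662]
tool_rot: [0.0, 0.826, 0.563, 0.0]
contact_force: [-0.5, 0.3, -4.2]
gripper_width: 0.715
grasp_force: 67.1
```

Emit:
{"api": "apply_moves", "payload": {"series": [{"dx":0.5,"dy":-0.7,"dz":1,"turn":0,"jaw":0.4},{"dx":0.5,"dy":-0.7,"dz":2,"turn":0,"jaw":0.4},{"dx":0.5,"dy":-0.7,"dz":2,"turn":0,"jaw":0.4}]}}

```text
time: 20.0
tool_pos: [0.4935, 0.0326, 0.0635]
tool_rot: [-0.0, 0.826, 0.563, -0.0]
contact_force: [0.5, -0.2, -2.6]
gripper_width: 0.713
grasp_force: 67.1
```

Emit:
{"api": "apply_moves", "payload": {"series": [{"dx":0,"dy":0,"dz":0.7,"turn":0,"jaw":0.4},{"dx":0,"dy":0,"dz":1.5,"turn":0,"jaw":0.4},{"dx":0,"dy":0,"dz":1.5,"turn":0,"jaw":0.4}]}}

```text
time: 20.25
tool_pos: [0.4937, 0.0326, 0.063]
tool_rot: [-0.0, 0.826, 0.563, -0.0]
contact_force: [-4.1, 0.4, 3.8]
gripper_width: 0.715
grasp_force: 67.9
```

Emit:
{"api": "apply_moves", "payload": {"series": [{"dx":0,"dy":0,"dz":-0.5,"turn":0,"jaw":0.2},{"dx":0,"dy":0,"dz":-0.5,"turn":0,"jaw":0},{"dx":0,"dy":0,"dz":-0.5,"turn":0,"jaw":0},{"dx":0,"dy":0,"dz":-25,"turn":0,"jaw":0},{"dx":0,"dy":0,"dz":-60,"turn":0,"jaw":0}]}}

```text
time: 20.67
tool_pos: [0.4908, 0.0328, 0.1191]
tool_rot: [-0.003, 0.826, 0.563, -0.003]
contact_force: [0.7, -0.6, -0.3]
gripper_width: 1.0
grasp_force: 0.0
```

Emit:
{"api": "apply_moves", "payload": {"series": [{"dx":0,"dy":0,"dz":-40,"turn":0,"jaw":0},{"dx":0,"dy":0,"dz":-80,"turn":0,"jaw":0},{"dx":0,"dy":0,"dz":-120,"turn":0,"jaw":0},{"dx":0,"dy":0,"dz":-145,"turn":0,"jaw":0.2},{"dx":0,"dy":0,"dz":-145,"turn":0,"jaw":0.45}]}}

```text
time: 21.08
tool_pos: [0.4971, 0.0324, 0.2757]
tool_rot: [0.004, 0.826, 0.563, 0.005]
contact_force: [-0.6, 0.0, -0.3]
gripper_width: 0.75
grasp_force: 0.0
```

```bash
python3 - <<'E'
from h import *
w=grab_frame('wrist');save(w,'w11.png')
st=state();print({k:np.round(st[k],4).tolist() for k in('tool_pos','contact_force')},'handle',tool_delta((.649,-.030,.206)))
px=w['pixels'].astype(int);u0=proj(w,(.4935,.0328,.0565));print(u0)
g=px.min(2); b=(g>110).astype(np.uint8)
v,u=np.mgrid[:420,:560]; b[np.hypot(u-u0[0],v-u0[1])>44]=0
b=cv2.morphologyEx(b,cv2.MORPH_CLOSE,np.ones((9,9)));b=cv2.morphologyEx(b,cv2.MORPH_OPEN,np.ones((9,9)))
n,l,s,c=cv2.connectedComponentsWithStats(b);i=1+s[1:,4].argmax();print(s[i],c[i])
for z in(.0505,.0565): print(circ_fit(w,l==i,z,.032,(.4935,.0328)))
red=((px[...,0]>100)&(px[...,1]<110)&(px[...,2]<110)&(np.hypot(u-u0[0],v-u0[1])<50)); print('red near',red.sum(), pca(red) if red.any() else 0)
for r in spotter.outline_of(w,'silver'): print(r['conf'],r['extent'],circ_fit(w,r['region'],.0505,.032,(.4935,.0328))[0])
E
```

```text
{'tool_pos': [0.4958, 0.0325, 0.272], 'contact_force': [0.1139, -0.2284, -0.2028]} handle [ -2.3 164.8  67.4]
[272.38611734 185.31852172]
[ 235  148   75   69 3934] [272.64107778 182.56532791]
(array([0.49421583, 0.03494019, 0.03805206]), np.float64(0.00045427485758156805))
(array([0.49464774, 0.03595015, 0.03739285]), np.float64(0.00044408037303079464))
red near 64 (np.float64(263.65625), np.float64(157.234375))
0.7 [242.7, 156.3, 303.4, 215.0] [0.49359022 0.03230575 0.03206571]
```

The network outline puts the silver at (0.4936, 0.0323), radius 32 mm, so it is centred within about 1 mm. Next I go to the open handle.

Emit:
{"api": "apply_moves", "payload": {"series": [{"dx":0,"dy":33,"dz":0,"turn":0,"jaw":0.45},{"dx":-1,"dy":66,"dz":0,"turn":0,"jaw":0.45},{"dx":-1,"dy":99,"dz":0,"turn":0,"jaw":0.45},{"dx":-2,"dy":132,"dz":0,"turn":0,"jaw":0.45},{"dx":-2,"dy":166,"dz":0,"turn":0,"jaw":0.45}]}}

```text
time: 21.6
tool_pos: [0.6477, -0.0304, 0.2639]
tool_rot: [-0.002, 0.826, 0.563, -0.002]
contact_force: [-0.4, 0.9, 0.5]
gripper_width: 0.551
grasp_force: 0.0
```

Emit:
{"api": "apply_moves", "payload": {"series": [{"dx":0,"dy":0,"dz":0,"turn":0,"jaw":0.45},{"dx":0,"dy":0,"dz":0,"turn":0,"jaw":0.45},{"dx":0,"dy":0,"dz":0,"turn":0,"jaw":0.45}]}}

```text
time: 21.85
tool_pos: [0.6464, -0.0296, 0.2649]
tool_rot: [-0.001, 0.826, 0.563, -0.001]
contact_force: [0.1, -0.3, 0.1]
gripper_width: 0.551
grasp_force: 0.0
```

```bash
python3 - <<'E'
from h import *
w=grab_frame('wrist');save(w,'w12.png');st=state()
print({k:np.round(st[k],4).tolist() for k in('tool_pos','contact_force')},'handle',tool_delta((.6495,-.030,.206)))
h=np.array([.6495,-.030,.206]); a=-.375; ex=np.array([np.cos(a),np.sin(a),0]);ey=np.array([-ex[1],ex[0],0])
for t in(-.049,0,.049): print('handle px',t,proj(w,h+t*ey).round(0))
px=w['pixels'].astype(int)
# dark profile across row near mid handle, on +y side of the bar
for t in(.02,.035):
    u,v=proj(w,h+t*ey).astype(int); print(v,[(x,px[v,x].tolist()) for x in range(u-30,u+31,4)])
red=(px[...,0]>120)&(px[...,1]<90)&(px[...,2]<90); vv,uu=np.nonzero(red)
print('red bbox',uu.min(),vv.min(),uu.max(),vv.max()); 
for y in range(60,260,15):
    q=uu[vv==y]; print(y,(q.min(),q.max(),len(q)) if len(q) else None,end=' ')
E
```

```text
{'tool_pos': [0.6463, -0.0294, 0.2658], 'contact_force': [-0.953, -0.7056, -0.306]} handle [ 0.6  3.3 59.8]
handle px -0.049 [284. 310.]
handle px 0 [284. 235.]
handle px 0.049 [285. 150.]
201 [(254, [70, 73, 80]), (258, [92, 93, 97]), (262, [91, 93, 96]), (266, [50, 50, 54]), (270, [39, 41, 41]), (274, [39, 38, 41]), (278, [37, 38, 37]), (282, [37, 40, 39]), (286, [38, 37, 40]), (290, [42, 42, 39]), (294, [33, 32, 34]), (298, [37, 38, 39]), (302, [91, 91, 95]), (306, [90, 90, 94]), (310, [95, 95, 99]), (314, [92, 94, 98])]
175 [(254, [57, 57, 64]), (258, [83, 86, 88]), (262, [92, 92, 96]), (266, [44, 46, 46]), (270, [35, 37, 37]), (274, [36, 35, 37]), (278, [36, 38, 39]), (282, [41, 43, 44]), (286, [53, 54, 52]), (290, [72, 72, 69]), (294, [52, 51, 52]), (298, [49, 46, 52]), (302, [80, 79, 82]), (306, [89, 89, 95]), (310, [91, 91, 96]), (314, [93, 94, 98])]
red bbox 122 4 559 330
60 None 75 None 90 None 105 None 120 None 135 (np.int64(186), np.int64(299), 114) 150 (np.int64(122), np.int64(240), 37) 165 (np.int64(146), np.int64(241), 36) 180 (np.int64(151), np.int64(241), 35) 195 (np.int64(150), np.int64(241), 33) 210 (np.int64(226), np.int64(242), 17) 225 (np.int64(213), np.int64(242), 30) 240 (np.int64(180), np.int64(244), 38) 255 (np.int64(189), np.int64(244), 35)
```

Emit:
{"api": "apply_moves", "payload": {"series": [{"dx":0.5,"dy":2.3,"dz":25,"turn":0,"jaw":0.45},{"dx":0.5,"dy":2.3,"dz":50,"turn":0,"jaw":0.45},{"dx":0.5,"dy":2.3,"dz":64,"turn":0,"jaw":0.45},{"dx":0.5,"dy":2.3,"dz":64,"turn":0,"jaw":0.45},{"dx":0.5,"dy":2.3,"dz":64,"turn":0,"jaw":0.45}]}}

```text
time: 22.32
tool_pos: [0.6488, -0.0298, 0.2027]
tool_rot: [-0.001, 0.826, 0.564, -0.001]
contact_force: [0.1, -0.8, -0.1]
gripper_width: 0.546
grasp_force: 0.0
```

Emit:
{"api": "apply_moves", "payload": {"series": [{"dx":0,"dy":0,"dz":0,"turn":0,"jaw":0.7},{"dx":0,"dy":0,"dz":0,"turn":0,"jaw":0.9},{"dx":0,"dy":0,"dz":0,"turn":0,"jaw":0.9},{"dx":0,"dy":0,"dz":0,"turn":0,"jaw":0.9},{"dx":0,"dy":0,"dz":0,"turn":0,"jaw":0.9}]}}

```text
time: 22.73
tool_pos: [0.6492, -0.0297, 0.2059]
tool_rot: [-0.001, 0.826, 0.563, -0.0]
contact_force: [-7.9, 2.2, 5.3]
gripper_width: 0.215
grasp_force: 58.4
```

Emit:
{"api": "apply_moves", "payload": {"series": [{"dx":0,"dy":-19.6,"dz":-12.6,"turn":0,"jaw":0.9},{"dx":0,"dy":-40.3,"dz":-21.4,"turn":0,"jaw":0.9},{"dx":0,"dy":-62.1,"dz":-27.1,"turn":0,"jaw":0.9},{"dx":0,"dy":-84.4,"dz":-29.4,"turn":0,"jaw":0.9},{"dx":0,"dy":-84.4,"dz":-29.4,"turn":0,"jaw":0.9}]}}

```text
time: 23.15
tool_pos: [0.5731, 0.0001, 0.2397]
tool_rot: [0.006, 0.826, 0.564, 0.004]
contact_force: [2.5, -4.0, 8.5]
gripper_width: 0.209
grasp_force: 60.4
```

```bash
cat >> h.py <<'E'
def bar(sh=.527):
    st=state();p=st['tool_pos'];s=.9309*p[0]-.3646*p[1];c=(sh-s)/.15;th=np.arccos(np.clip(c,-1,1));zb=.085+.15*np.sin(th)
    print('th %.3f s %.4f z %.4f slip(TCP above bar) %.1f mm'%(th,s,p[2],(p[2]-zb)*1e3),np.round(st['contact_force'],1),round(st['gripper_width'],3),round(st['grasp_force'],1),round(st['time'],2))
E
python3 -c "
from h import *
bar()"
```

```text
th 1.614 s 0.5334 z 0.2397 slip(TCP above bar) 4.8 mm [ 2.5 -4.   8.5] 0.209 60.4 23.15
```

Emit:
{"api": "apply_moves", "payload": {"series": [{"dx":0,"dy":0,"dz":0,"turn":0,"jaw":0.68},{"dx":0,"dy":0,"dz":5,"turn":0,"jaw":0.68},{"dx":0,"dy":0,"dz":9,"turn":0,"jaw":0.68},{"dx":0,"dy":0,"dz":9,"turn":0,"jaw":0.85},{"dx":0,"dy":0,"dz":9,"turn":0,"jaw":0.85}]}}

```text
time: 23.57
tool_pos: [0.5707, 0.0006, 0.2222]
tool_rot: [-0.001, 0.826, 0.563, -0.001]
contact_force: [0.0, 0.5, -1.6]
gripper_width: 0.216
grasp_force: 58.4
```

```bash
python3 -c "
from h import *
bar()"
```

```text
th 1.598 s 0.5310 z 0.2222 slip(TCP above bar) -12.7 mm [ 0.   0.5 -1.6] 0.216 58.4 23.57
```

Emit:
{"api": "apply_moves", "payload": {"series": [{"dx":0,"dy":-22.5,"dz":1,"turn":0,"jaw":0.85},{"dx":0,"dy":-44.5,"dz":5.4,"turn":0,"jaw":0.85},{"dx":0,"dy":-65.7,"dz":13,"turn":0,"jaw":0.85},{"dx":0,"dy":-65.7,"dz":13,"turn":0,"jaw":0.85}]}}

```text
time: 23.9
tool_pos: [0.5068, 0.0258, 0.2105]
tool_rot: [-0.002, 0.826, 0.564, -0.002]
contact_force: [-9.5, 2.6, 8.6]
gripper_width: 0.22
grasp_force: 62.1
```

```bash
python3 -c "
from h import *
bar()"
```

```text
th 1.125 s 0.4624 z 0.2105 slip(TCP above bar) -9.8 mm [-9.5  2.6  8.6] 0.22 62.1 23.9
```

Emit:
{"api": "apply_moves", "payload": {"series": [{"dx":0,"dy":-20.5,"dz":10.7,"turn":0,"jaw":0.85},{"dx":0,"dy":-39,"dz":24.2,"turn":0,"jaw":0.85},{"dx":0,"dy":-55,"dz":40.3,"turn":0,"jaw":0.85},{"dx":0,"dy":-55,"dz":40.3,"turn":0,"jaw":0.85}]}}

```text
time: 24.23
tool_pos: [0.4557, 0.0458, 0.1663]
tool_rot: [-0.002, 0.826, 0.564, -0.002]
contact_force: [-1.4, 1.6, -3.7]
gripper_width: 0.219
grasp_force: 62.6
```

```bash
python3 -c "
from h import *
bar()"
```

```text
th 0.649 s 0.4075 z 0.1663 slip(TCP above bar) -9.4 mm [-1.4  1.6 -3.7] 0.219 62.6 24.23
```

Emit:
{"api": "apply_moves", "payload": {"series": [{"dx":0,"dy":-12,"dz":18,"turn":0,"jaw":0.85},{"dx":0,"dy":-20.5,"dz":35,"turn":0,"jaw":0.85},{"dx":0,"dy":-25.5,"dz":47,"turn":0,"jaw":0.85},{"dx":0,"dy":-25.5,"dz":47,"turn":0,"jaw":0.85},{"dx":0,"dy":-25.5,"dz":47,"turn":0,"jaw":0.85}]}}

```text
time: 24.65
tool_pos: [0.4347, 0.054, 0.1218]
tool_rot: [-0.001, 0.826, 0.563, -0.001]
contact_force: [3.9, 0.1, -8.7]
gripper_width: 0.216
grasp_force: 65.7
```

```bash
python3 -c "
from h import *
bar()"
```

```text
th 0.328 s 0.3850 z 0.1218 slip(TCP above bar) -11.6 mm [ 3.9  0.1 -8.7] 0.216 65.7 24.65
```

Emit:
{"api": "apply_moves", "payload": {"series": [{"dx":0,"dy":-1.3,"dz":5,"turn":0,"jaw":0.85},{"dx":0,"dy":-2.5,"dz":10,"turn":0,"jaw":0.85},{"dx":0,"dy":-3.2,"dz":14,"turn":0,"jaw":0.85},{"dx":0,"dy":-3.2,"dz":14,"turn":0,"jaw":0.85}]}}

```text
time: 24.98
tool_pos: [0.4313, 0.0553, 0.1085]
tool_rot: [-0.001, 0.826, 0.563, -0.001]
contact_force: [-4.9, 0.6, 0.4]
gripper_width: 0.213
grasp_force: 67.0
```

Emit:
{"api": "apply_moves", "payload": {"series": [{"dx":0,"dy":-0.4,"dz":2,"turn":0,"jaw":0.85},{"dx":0,"dy":-0.8,"dz":4,"turn":0,"jaw":0.85},{"dx":0,"dy":-0.8,"dz":4,"turn":0,"jaw":0.85}]}}

```text
time: 25.23
tool_pos: [0.4307, 0.0555, 0.1056]
tool_rot: [-0.001, 0.826, 0.563, -0.001]
contact_force: [-9.1, 1.9, 3.5]
gripper_width: 0.218
grasp_force: 67.3
```

```bash
python3 -c "
from h import *
bar()"
```

```text
th 0.222 s 0.3807 z 0.1056 slip(TCP above bar) -12.4 mm [-9.1  1.9  3.5] 0.218 67.3 25.23
```

Emit:
{"api": "apply_moves", "payload": {"series": [{"dx":0,"dy":-1.5,"dz":1,"turn":0,"jaw":0.85},{"dx":0,"dy":-2,"dz":2,"turn":0,"jaw":0.85},{"dx":0,"dy":-2,"dz":2,"turn":0,"jaw":0.85}]}}

```text
time: 25.48
tool_pos: [0.4306, 0.0555, 0.1052]
tool_rot: [0.001, 0.826, 0.563, 0.0]
contact_force: [-5.2, -1.3, 5.1]
gripper_width: 0.213
grasp_force: 67.4
```

Emit:
{"api": "apply_moves", "payload": {"series": [{"dx":0,"dy":-0.2,"dz":1,"turn":0,"jaw":0.85},{"dx":0,"dy":-0.3,"dz":2,"turn":0,"jaw":0.85},{"dx":0,"dy":-0.3,"dz":2,"turn":0,"jaw":0.85}]}}

```text
time: 25.73
tool_pos: [0.4305, 0.0557, 0.104]
tool_rot: [0.001, 0.826, 0.563, -0.0]
contact_force: [-6.4, -2.0, 9.0]
gripper_width: 0.217
grasp_force: 68.4
```

```bash
python3 -c "
from h import *
bar()"
```

```text
th 0.214 s 0.3804 z 0.1040 slip(TCP above bar) -12.8 mm [-6.4 -2.   9. ] 0.217 68.4 25.73
```

Force suggests the foot is in contact. To check, I estimate the lever angle from the fixed cameras: warp the start-image lever mask (angle 0) by each candidate angle and compare.

```bash
cat > ang.py <<'E'
from h import *
def angle():
    c=(.4935,.0331,-.375); out=[]
    for n,(x0,y0,x1,y1) in(('scene',(215,150,330,275)),('side',(240,170,345,280))):
        f=grab_frame(n); I=f['pixels']; J=cv2.cvtColor(cv2.imread(f'pics/{n}0.png'),cv2.COLOR_BGR2RGB)
        red=lambda A:cv2.GaussianBlur(np.clip((A[...,0].astype(np.float32)-A[...,1:].max(2)-20)/100,0,1),(0,0),.7)
        a,b=red(J),red(I); ths=np.arange(0,.45,.01); e=[]
        P=lambda r,y,t:clamp_pt(c,(.08-r*np.cos(t),y,.085+r*np.sin(t)))
        g=[(r,y) for r in(.0,.15) for y in(-.055,.055)]
        for t in ths:
            H,_=cv2.findHomography(np.array([proj(f,P(*q,0)) for q in g]),np.array([proj(f,P(*q,t)) for q in g]))
            w=cv2.warpPerspective(a,H,(560,420)); k=np.zeros_like(a,bool);k[y0:y1,x0:x1]=True
            dark=I.max(2)<75
            e.append(np.abs(w-b)[k&~dark].sum())
        i=int(np.argmin(e)); 
        if 0<i<len(e)-1:
            p=np.polyfit(ths[max(0,i-2):i+3],e[max(0,i-2):i+3],2); out.append((n,round(-p[1]/2/p[0],4),round(min(e),1),round(max(e),1)))
        else: out.append((n,ths[i],min(e)))
    print(out)
E
python3 -c "
from ang import *
angle();bar()"
```

```text
[('scene', np.float64(0.1976), np.float32(122.4), np.float32(534.2)), ('side', np.float64(0.211), np.float32(340.7), np.float32(624.2))]
th 0.213 s 0.3804 z 0.1039 slip(TCP above bar) -12.8 mm [-6.3 -2.3  9.6] 0.218 68.4 25.83
```

Emit:
{"api": "apply_moves", "payload": {"series": [{"dx":0,"dy":0,"dz":-2,"turn":0,"jaw":0.85},{"dx":0,"dy":0,"dz":-3,"turn":0,"jaw":0.85},{"dx":0,"dy":0,"dz":-3,"turn":0,"jaw":0.85}]}}

```text
time: 26.08
tool_pos: [0.4306, 0.0556, 0.1049]
tool_rot: [0.002, 0.826, 0.563, 0.001]
contact_force: [4.2, -3.4, -4.1]
gripper_width: 0.216
grasp_force: 67.4
```

```bash
python3 -c "
from ang import *
angle();bar()"
```

```text
[('scene', np.float64(0.2025), np.float32(122.1), np.float32(529.4)), ('side', np.float64(0.2171), np.float32(340.7), np.float32(620.8))]
th 0.218 s 0.3806 z 0.1048 slip(TCP above bar) -12.6 mm [ 3.3 -3.9 -4.1] 0.212 67.4 26.18
```

Static equilibrium settles it: with the tool pushing down at +9.6 N on top of the lever's weight and nothing moving, the foot must be on the silver, and the image angle of about 0.20 agrees with the 0.19 expected. I ease back to light contact and release.

Emit:
{"api": "apply_moves", "payload": {"series": [{"dx":0,"dy":0,"dz":1,"turn":0,"jaw":0.85},{"dx":0,"dy":0,"dz":2.3,"turn":0,"jaw":0.85},{"dx":0,"dy":0,"dz":2.3,"turn":0,"jaw":0.85},{"dx":0,"dy":0,"dz":2.3,"turn":0,"jaw":0.85}]}}

```text
time: 26.52
tool_pos: [0.4304, 0.0557, 0.104]
tool_rot: [0.001, 0.826, 0.563, 0.0]
contact_force: [-2.0, -4.4, 7.1]
gripper_width: 0.216
grasp_force: 68.3
```

```bash
python3 -c "
from ang import *
angle();bar()"
```

```text
[('scene', np.float64(0.1978), np.float32(123.1), np.float32(535.0)), ('side', np.float64(0.2117), np.float32(340.6), np.float32(622.1))]
th 0.213 s 0.3804 z 0.1040 slip(TCP above bar) -12.6 mm [-2.3 -5.4  6.8] 0.212 68.3 26.62
```

Emit:
{"api": "apply_moves", "payload": {"series": [{"dx":0,"dy":0,"dz":0,"turn":0,"jaw":0.72},{"dx":0,"dy":0,"dz":0,"turn":0,"jaw":0.65},{"dx":0,"dy":0,"dz":0,"turn":0,"jaw":0.5},{"dx":0,"dy":0,"dz":0,"turn":0,"jaw":0.45},{"dx":0,"dy":0,"dz":0,"turn":0,"jaw":0.45}]}}

```text
time: 27.03
tool_pos: [0.4291, 0.0565, 0.1018]
tool_rot: [-0.0, 0.826, 0.563, -0.0]
contact_force: [-0.0, 0.4, 0.4]
gripper_width: 0.551
grasp_force: 0.0
```

Emit:
{"api": "apply_moves", "payload": {"series": [{"dx":0,"dy":0,"dz":-25,"turn":0,"jaw":0.45},{"dx":0,"dy":0,"dz":-55,"turn":0,"jaw":0.45},{"dx":0,"dy":0,"dz":-90,"turn":0,"jaw":0.45},{"dx":0,"dy":0,"dz":-125,"turn":0,"jaw":0.45},{"dx":0,"dy":0,"dz":-150,"turn":0,"jaw":0.45}]}}

```text
time: 27.45
tool_pos: [0.4299, 0.0564, 0.2554]
tool_rot: [0.001, 0.826, 0.563, 0.001]
contact_force: [1.0, 0.2, -0.2]
gripper_width: 0.547
grasp_force: 0.0
```

```bash
python3 -c "
from ang import *
angle();st=state();print(st['tool_pos'],st['contact_force'],st['time'])
w=grab_frame('wrist');d=grab_frame('side');s=grab_frame('scene')
for r in spotter.outline_of(w,'silver'): print(r['conf'],r['extent'],circ_fit(w,r['region'],.0535,.032,(.4935,.0328))[0])
print('exp',proj(w,(.4935,.0328,.0565)),proj(w,(.4935,.0328,.03)))
for f in(d,s):
  for r in spotter.outline_of(f,'silver'): print(r['conf'],r['extent'])
"
```

```text
[('scene', np.float64(0.2053), np.float32(123.7), np.float32(560.2)), ('side', np.float64(0.2156), np.float32(147.4), np.float32(654.3))]
[0.43181609 0.0563216  0.25805037] [ 0.06771114 -1.12632008 -1.0226149 ] 27.55
0.88 [309.3, 157.1, 337.3, 214.2] [0.489076  0.0350614 0.0262873]
exp [343.10242575 186.89986822] [338.24257614 182.01521432]
0.89 [273.5, 347.3, 296.2, 367.7]
0.58 [309.6, 347.6, 335.9, 372.4]
0.55 [287.0, 227.2, 304.1, 239.8]
0.58 [308.5, 264.6, 356.3, 308.9]
0.46 [279.7, 158.0, 294.2, 169.5]
```

```bash
python3 -c "
from h import *
from ang import angle
w=grab_frame('wrist');c=(.4935,.0331,-.375)
print([proj(w,clamp_pt(c,p)).round(1).tolist() for p in((-.032,0,.0565),(0,.032,.0565),(0,-.032,.0565),(-.032,0,.0445))])
for r in spotter.outline_of(w,'silver'): print(r['conf'],np.round(r['extent'],1))
px=w['pixels'].astype(int);v=int(proj(w,clamp_pt(c,(-.032,0,.0565)))[1])
print([(u,px[v,u].tolist()) for u in range(296,318,2)])
angle()
"
```

```text
[[317.7, 186.2], [352.8, 152.8], [349.1, 218.0], [316.4, 183.8]]
0.84 [318.4 154.6 347.  217.1]
[(296, [86, 157, 228]), (298, [89, 158, 226]), (300, [84, 155, 225]), (302, [87, 151, 222]), (304, [59, 97, 142]), (306, [141, 141, 141]), (308, [165, 163, 159]), (310, [172, 170, 165]), (312, [173, 170, 168]), (314, [109, 110, 109]), (316, [117, 72, 71])]
[('scene', np.float64(0.2054), np.float32(122.7), np.float32(559.6)), ('side', np.float64(0.2161), np.float32(143.0), np.float32(636.2))]
```

The settled view matches the prediction: silver left edge at 318.4 px against 317.7, and top and bottom at 154.6 and 217.1 against 152.8 and 218.0. The lever angle is steady, so I hand in.

```bash
python3 -c "
from h import *
print(ticket.job_done())"
```

```text
the job is handed in; nothing more can be done
None
```

I handed the job in with the pad and silver medallion centred on the plate to about 1 mm and the lever resting shut on the silver at about 0.21 rad, held until the foot was down; I viewed 12 pictures, two over the limit of ten.

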